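Open the specimen jars and start the dryer behind its screen

ROBOT

A 6-joint arm with a two-finger parallel gripper is mounted at the origin on the work surface. World frame = base frame: x ahead of the robot, y to its left, z up, the work surface at z = 0. Lengths are in mm, angles in rad, forces in N, time in s.
With the tool pointing down it reaches from about 300 to 875 mm from the base axis. Payload 4.2 kg.
Tool frame: the origin (TCP) lies midway between the tips of the shut fingers; the grasp point (between the pads) lies 19 mm behind it; z points along the fingers, y is the line along which they close (so a half turn about z gives the same grasp; the last joint's range is limited). The gripper opens to 85 mm and grips with 20 to 120 N. Pads are 22 mm wide; open, the fingers measure 114 mm over their backs; the gripper's body (76 mm by 85 mm) begins 54 mm behind the grasp point. The pads swing forward as they close: fully open they stand 13 mm farther back than shut.
Start: joints at [-1.153, 0.32, 1.565, -0, 1.257, -0.02], TCP at [243.775, -520.783, 231.338] pointing down, gripper open.
Joint ranges: [-3.11, 3.11], [-0.84, 2.01], [0.21, 2.61], [-1.34, 4.49], [0.05, 2.63], [-2.56, 2.56]. Speed limits (rad/s): [2.57, 2.57, 3.14, 3.14, 3.14, 3.14].

INTERFACE

Orientations are given as a unit quaternion [x, y, z, w].
In Python, from cell import readout, cams, ticket gives the robot as it stands. The module is installed in compiled form; this text tells all that it offers.
- The arm moves only by the tool drive_tool, never from a script. Its argument "steps" is a list of rows, each an object of numbers: "x", "y", "z": the shift along the world's x, y, z in mm; "ax", "ay", "az": the turn, a rotation vector about the world's x, y, z in degrees; "gripper": the finger opening in mm, from 0 to 85.4. A call has 1 to 12 rows; each row shifts and turns the commanded pose from where the row before left it; what a row does not reach is not made up. A row lasts 1/8 s, in which the tool goes at most 62.5 mm and 10.7 degrees, less where a joint would pass 70% of its speed; a pose out of reach is approached as far as the arm can. A call is refused whole if a number of a shift passes 62.5 or a number of a turn 10.7, either way. A call with a gripper value outside its range is refused whole. The fingers move at their own pace and stop on an object; "newtons" is the grip in N (left out, the last holds). Time passes only in rows, so rows that do not move let the fingers close. It gives the time, the measured TCP pose, the force, the opening and the grip force at its end, in the units of the state.
- readout.observe(): the state, without advancing time (a new reading comes with each control period).
- cams.snapshot(name): name is "scene" or "top"; returns the picture (384x512x3 uint8, red, green, blue); there is no depth.
- cams.camera_params(name): a dict with "camera_matrix" (3x3 intrinsics, pixels), "rvec" (rotation vector, rad) and "tvec" (3), from world to camera coordinates, as OpenCV has them. Camera axes: x right, y down, z forward; pixel columns grow to the right and rows downward; lengths in mm; the calibration is good to about 2 mm. A picture is of the moment at which its call begins. camera_params takes no time and is no camera call.
- ticket.close_job(): hands the job in; it is judged then, once.
The state is a dict: "time_s": time; "joint_positions": joint angles; "joint_vel": joint speeds; "tau": joint torques, N m; "tcp_pos": TCP position; "orientation": TCP orientation; "ft_force": force on the tool from outside, world axes, zero at the start; "ft_torque": the same for the moment, N m; "grip_width": finger opening in mm; "grasp_force": force on a finger pad.
Only numpy, scipy, OpenCV 4.12 (cv2) and the standard library are available. Lean on these libraries where they do the work, as an engineer would, in place of code of your own. Each camera call takes 0.05 s, during which the arm holds its last target. There are 200 camera calls.

TASK

Get the specimen jars ready for drying: lift the loose caps off all the jars that still have one and set each cap, closed top up, flat in a pocket of its own in the orange cap holder. Only when all the caps are there, take the bent rod from its stand, reach over the clear screen with it and flip the dryer's paddle switch fully over towards the screen (neither gripper nor arm may touch the dryer, its screen or the switch). Then lay the rod back across both bars of its stand with its bent end hanging down in front as before; leave the other things on the bench alone.

Things in the scene. Friction and masses are not known exactly. Their poses are not given: they have to be found in the camera images.
- rack: Fixed orange rack holding five specimen jars firmly in one row along its x axis, at x = -112, -56, 0, 56 and 112 mm, y = 0. Origin: centre of its underside on the bench. 300 x 62 mm. Jar necks are 32 mm across, their tops 80 mm above the bench; below z = 60 mm the jars are 40 mm across. Some jars may already be open: only caps that are present matter.
- holder: Cap holder: orange tray, 112 (x) x 194 (y) mm, standing loose on the bench (0.6 kg), with 2 x 3 square pockets, each 50 mm wide inside, centred at x = -27 and 27 mm, y = -68, 0 and 68 mm. Pocket floor 6 mm above the bench, the walls between and around them (4 mm thick, 18 mm between pockets along y) have their tops 11 mm above the bench. Origin: centre of its underside.
- dryer: Fixed bench dryer behind an upright clear screen in an aluminium frame. Origin: on the bench under the screen's middle; x points away through the screen to the machine, y along the screen. The screen is 12 mm thick, 250 mm wide (y) and 170 mm tall. Behind it, from x = 40 to 190 mm and y = -110 to 110 mm, stands the white machine, its top 60 mm above the bench; the switch is on this top.
- switch (a joint): Paddle switch on the dryer, in rad: 0 to about 0.1 = off (leaning 0.5 rad away from the screen), 1.0 = fully on (leaning 0.5 rad towards the screen). It swings about a level axis along the dryer's y, stays where it is left and takes about 1 to 2 N at the paddle.
- switch_pivot (a point): Fixed pivot of the paddle, at x = 100, y = 30, z = 62 mm in the dryer's frame. Axes as the dryer's.
- switch_end (a point): Middle of the paddle's free end, 52 mm from the pivot; the paddle is 30 mm wide along y and 8 mm thick.
- screen_top (a point): Point on the screen's top edge, 170 mm above the bench, straight across from the switch.
- stand: Fixed rod stand, 220 x 140 mm: a plate with two level crossbars along its y, each 10 mm wide, with posts at both ends (124 mm apart inside) that rise 18 mm above the bar. Rear bar at x = -145 mm, its top at z = 138 mm; front bar at x = 30 mm, its top at z = 145 mm. Origin: on the bench. The rod belongs across both bars along the stand's x, its grip point near x = -100, y = 0, z = 150 mm and its bent end hanging down in front (at about x = 120 mm).
- rod_grip (a point): Grip point of the loose bent rod (160 g), half-way up its black handle. The handle is a flat bar 16 mm wide (y) and 24 mm high, reaching from 100 mm behind this point to 50 mm ahead; its front part passes between the stand's two bars, so it can be gripped here from above. From it a round steel shaft, 10 mm thick, runs ahead (rod's x) on the handle's middle line to 220 mm, then bends straight down (rod's -z). The centre of mass lies about 30 mm ahead of this point.
- rod_tip (a point): Lower end of the rod's bent part: 220 mm ahead of and 120 mm below the grip point, 10 mm thick.
- cap1_mid (a point): Centre of a loose blue jar cap, 42 mm across and 22 mm tall, open below (hollow, 18 mm deep inside, 36 mm wide), 20 g. On a jar this centre is 73 mm above the bench, in a pocket 17 mm. z = up through its closed top. Absent in some starts.
- cap2_mid (a point): Centre of a loose blue jar cap, 42 mm across and 22 mm tall, open below (hollow, 18 mm deep inside, 36 mm wide), 20 g. On a jar this centre is 73 mm above the bench, in a pocket 17 mm. z = up through its closed top. Absent in some starts.
- cap3_mid (a point): Centre of a loose blue jar cap, 42 mm across and 22 mm tall, open below (hollow, 18 mm deep inside, 36 mm wide), 20 g. On a jar this centre is 73 mm above the bench, in a pocket 17 mm. z = up through its closed top. Absent in some starts.
- cap4_mid (a point): Centre of a loose blue jar cap, 42 mm across and 22 mm tall, open below (hollow, 18 mm deep inside, 36 mm wide), 20 g. On a jar this centre is 73 mm above the bench, in a pocket 17 mm. z = up through its closed top. Absent in some starts.
- cap5_mid (a point): Centre of a loose blue jar cap, 42 mm across and 22 mm tall, open below (hollow, 18 mm deep inside, 36 mm wide), 20 g. On a jar this centre is 73 mm above the bench, in a pocket 17 mm. z = up through its closed top. Absent in some starts.
- timer: Bystander, to be left alone: flat white box, 60 x 70 x 28 mm. Origin: centre of its underside.
- marker: Bystander, to be left alone: white and black marker pen, 130 mm long, 14 mm thick. Origin: centre of its underside.
- tip_box: Bystander, to be left alone: closed grey box with blue lid, 90 x 120 x 61 mm. Origin: centre of its underside.
Mind the look-alikes: they are no part of the job. Leave any yellow look-alike of the part that bears cap2_mid alone. Leave any red look-alike of the part that bears cap3_mid alone.

How it is judged:
By the outcome, as a careful person would: the job done as asked, in the order asked, and still so for the second after the job is handed in, with the robot touching nothing.
Of cap1, cap2, cap3, cap4, cap5 only 3 to 5 are there at a start; the rules pass over those that are not, and their reading is None.
At some moment in a run one of holder, rod may be knocked a few centimetres aside while the robot is not near it.
It also fails if it takes over 210 s, if anything falls off the work surface, if the arm or the gripper's body presses on something with over 40 N, if the wrist force passes 120 N, or if a joint passes its speed limit or range.

## Working session

There is one attempt and no reset: what is moved stays moved. The work goes in short steps, Python scripts to look and compute and a tool call to move; the robot and the scene stay as the last step left them, time stands still between calls to the robot, and variables do not carry over. Pictures are saved under pics/ and viewed, at most 14 in all, crops included, and the job is handed in when it is done.

Besides the shell and the picture viewer there is one more tool, called after "Call:" as a command line: name --argument value ..., lists and objects as JSON in quotes. drive_tool: Moves the arm, as the interface text tells. Its arguments: {"type":"object","properties":{"steps":{"type":"array"},"newtons":{"type":"number"}},"required":["steps"]}

```bash
mkdir -p pics; cat > h.py <<'E'
import numpy as np, cv2
from cell import readout, cams, ticket
def snap(n,f=None):
    im=cams.snapshot(n)
    if f: cv2.imwrite('pics/'+f,im[:,:,::-1])
    return im
def P(n):
    p=cams.camera_params(n); K=np.array(p['camera_matrix'],float); R=cv2.Rodrigues(np.array(p['rvec'],float))[0]; return K,R,np.array(p['tvec'],float).ravel()
def ray(n,u,v):
    K,R,t=P(n); return -R.T@t, R.T@np.linalg.solve(K,[u,v,1.])
def onz(n,u,v,z):
    c,d=ray(n,u,v); return c+d*(z-c[2])/d[2]
def proj(n,X):
    K,R,t=P(n); q=K@(R@np.array(X,float)+t); return q[:2]/q[2]
def tri(a,b):
    c1,d1=ray('scene',*a); c2,d2=ray('top',*b)
    A=np.stack([d1,-d2],1); s=np.linalg.lstsq(A,c2-c1,rcond=None)[0]
    p,q=c1+s[0]*d1,c2+s[1]*d2; return (p+q)/2,np.linalg.norm(p-q)
E
python3 - <<'E'
from h import *
for n in('scene','top'):
    snap(n,n+'0.png'); c,_=ray(n,0,0); print(n,c.round(), P(n)[0][0,0])
print(readout.observe())
E
```

```text
scene [ 943.  544. 1048.] 415.91323221045155
top [ 325.   17. 1392.] 358.9370465344527
{'time_s': 0.1, 'joint_positions': array([-1.15295343e+00,  3.20220753e-01,  1.56554611e+00, -3.38926250e-05,
        1.25737461e+00, -2.00343663e-02]), 'joint_vel': array([-0.0004179 , -0.00205687, -0.00330375,  0.00102179,  0.00061174,
       -0.00111305]), 'tau': array([ 1.85667136e-04, -4.16408694e+01, -2.34703803e+01,  1.24135315e-07,
        4.92235340e-03,  3.94126153e-05]), 'tcp_pos': array([ 243.61564174, -520.38452756,  230.57470609]), 'orientation': array([ 9.76127092e-01,  2.17198759e-01, -1.68818742e-04, -7.55956930e-04]), 'ft_force': array([-0.48384007,  0.69592537, -0.14768415]), 'ft_torque': array([-0.01530229, -0.00585455,  0.01874414]), 'grasp_force': 0.0, 'grip_width': 85.34645399717526}
```

View pics/top0.png

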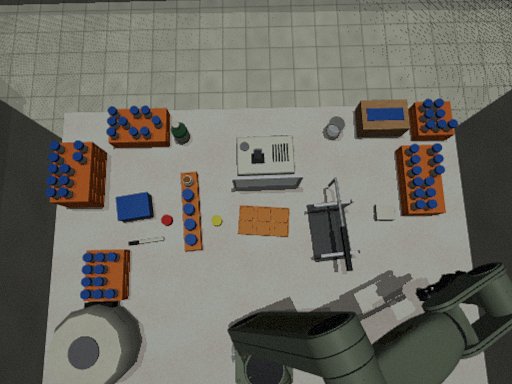

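View pics/scene0.png

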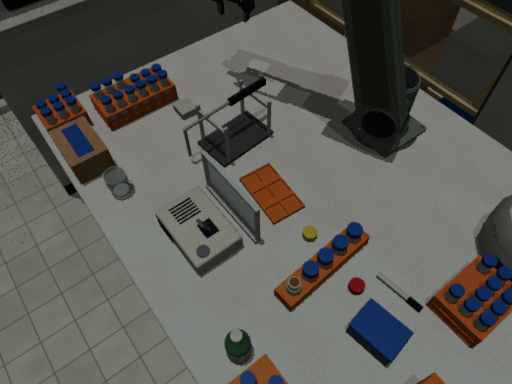

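```bash
cat > m.py <<'E'
from h import *
def blobs(im,lo,hi,roi,amin):
    h=cv2.cvtColor(im,cv2.COLOR_RGB2HSV); m=cv2.inRange(h,lo,hi); k=np.zeros_like(m); x0,y0,x1,y1=roi; k[y0:y1,x0:x1]=m[y0:y1,x0:x1]
    return [c for c in cv2.findContours(k,cv2.RETR_EXTERNAL,cv2.CHAIN_APPROX_NONE)[0] if cv2.contourArea(c)>=amin]
E
python3 - <<'E'
from m import *
t=snap('top');s=snap('scene')
B=((100,120,60),(130,255,255))
for n,im,roi in(('top',t,(176,165,208,255)),('scene',s,(280,215,372,300))):
    for c in blobs(im,*B,roi,15):
        (u,v),r=cv2.minEnclosingCircle(c); print(n,'cap',round(u,1),round(v,1),round(r,1),onz(n,u,v,80).round())
O=((3,140,90),(18,255,255))
for n,im,roi in(('top',t,(232,198,296,242)),('scene',s,(235,155,310,228))):
    c=max(blobs(im,*O,roi,50),key=cv2.contourArea); q=cv2.boxPoints(cv2.minAreaRect(c)); w=np.array([onz(n,*p,11) for p in q]); print(n,'holder',w.round()[:,:2].tolist(),w.mean(0).round(), [round(float(np.linalg.norm(w[i]-w[i-1]))) for i in range(4)])
for n,p in(('top',(265,184)),('top',(258,157)),('top',(348,268)),('top',(335,180))):print(p,onz(n,*p,150).round())
cv2.imwrite('pics/a.png',cv2.resize(t[130:280,220:370,::-1],(600,600),interpolation=cv2.INTER_CUBIC))
cv2.imwrite('pics/b.png',cv2.resize(s[70:280,150:350,::-1],(571,600),interpolation=cv2.INTER_CUBIC))
E
```

```text
top cap 190.5 239.0 5.6 [407. 254.  80.]
top cap 189.5 223.7 5.5 [463. 258.  80.]
top cap 188.3 208.7 5.4 [518. 263.  80.]
top cap 187.5 194.2 5.5 [572. 267.  80.]
scene cap 310.5 267.5 7.9 [577. 268.  80.]
scene cap 325.6 254.5 7.8 [522. 264.  80.]
scene cap 340.4 241.2 7.7 [465. 259.  80.]
scene cap 354.5 228.8 7.6 [410. 255.  80.]
top holder [[427.0, 84.0], [537.0, 77.0], [521.0, -115.0], [412.0, -105.0]] [474. -15.  11.] [190, 110, 193, 110]
scene holder [[528.0, -112.0], [406.0, -128.0], [433.0, 85.0], [544.0, 92.0]] [478. -16.  11.] [205, 123, 214, 112]
(265, 184) [589. -21. 150.]
(258, 157) [689.   2. 150.]
(348, 268) [ 292. -293.  150.]
(335, 180) [ 598. -269.  150.]
```

View pics/a.png

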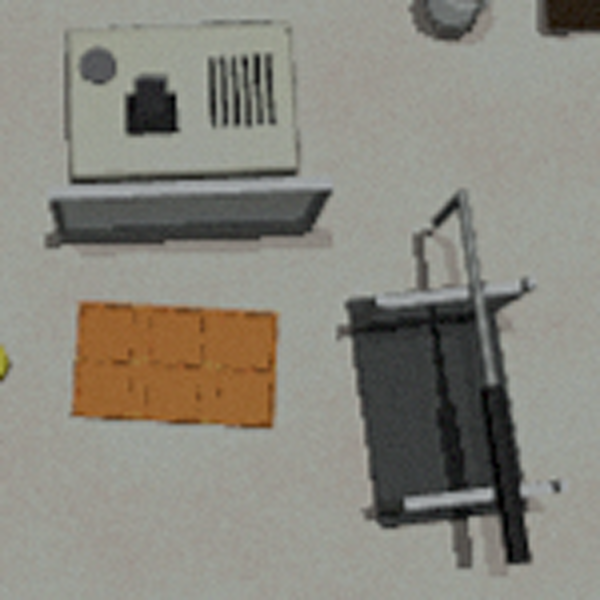

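View pics/b.png

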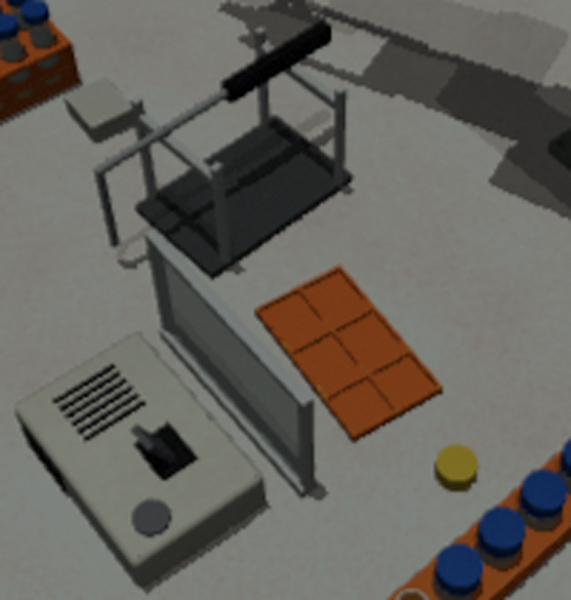

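```bash
python3 - <<'E'
from m import *
A=lambda u,v:(220+u/4,130+v/4)
Bq=lambda u,v:(150+u/2.857,70+v/2.857)
print('screen top',[onz('top',*A(*p),170).round() for p in((52,193),(330,185))],[onz('scene',*Bq(*p),170).round() for p in((152,236),(312,404))])
print('machine',[onz('top',*A(*p),60).round() for p in((66,28),(290,24),(298,172),(70,180))])
print('end',tri(Bq(140,432),A(150,78)))
for nm,a,b in(('hback',(322,32),(518,555)),('hfront',(230,90),(490,385)),('bend',(101,173),(463,195)),('tip',(114,242),(430,234))): print(nm,tri(Bq(*a),A(*b)))
for nm,a,b in(('fpost1',(217,168),(378,300)),('fpost2',(137,104),(527,285)),('rpost1',(340,94),(405,504)),('rpost2',(262,32),(556,486))): print(nm,tri(Bq(*a),A(*b)))
E
```

```text
screen top [array([608.,  91., 170.]), array([ 610., -152.,  170.])] [array([ 618., -144.,  170.]), array([612., 102., 170.])]
machine [array([798.,  82.,  60.]), array([ 797., -136.,   60.]), array([ 649., -137.,   60.]), array([646.,  80.,  60.])]
end (array([731.43787618,   0.93364289, 109.53496411]), np.float64(3.9891119905909354))
hback (array([ 290.18901069, -299.50451066,  144.98874497]), np.float64(1.6082852736339137))
hfront (array([ 432.49543364, -282.28991023,  151.55375153]), np.float64(3.293252751677512))
bend (array([ 603.46996635, -272.84020466,  140.6766277 ]), np.float64(2.5138045767558004))
tip (array([ 598.15462228, -271.47168896,   23.70824243]), np.float64(14.449996751569772))
fpost1 (array([ 509.96074386, -190.8620085 ,  155.4768116 ]), np.float64(1.3391387865662105))
fpost2 (array([ 521.70524251, -323.29951115,  150.98115338]), np.float64(3.8441919331602423))
rpost1 (array([ 335.64911587, -206.93753333,  144.88663368]), np.float64(3.528068826329897))
rpost2 (array([ 347.55989644, -334.99152162,  150.86872804]), np.float64(3.0161540496444466))
```

Call:
drive_tool --steps '[{"az":-10,"x":20,"y":60},{"az":-10.5,"x":20,"y":60,"gripper":62},{"x":20,"y":60},{"x":20,"y":60},{"x":10,"y":60},{"x":10,"y":60},{"x":10,"y":60},{"x":10,"y":60},{"x":10,"y":60},{"x":10,"y":60},{"x":10,"y":60},{"x":14.5,"y":60}]'

```text
$.steps[0]: bad value
```

Call:
drive_tool --steps '[{"x":40,"y":20,"z":0,"ax":0,"ay":0,"az":-10,"gripper":62}]'

```text
time_s: 0.32
tcp_pos: [282.5, -501.6, 231.0]
orientation: [0.992, 0.127, -0.0, 0.0]
ft_force: [0.0, 0.3, -0.6]
grip_width: 69.6
grasp_force: 0.0
```

Call:
drive_tool --steps '[{"x":10,"y":60,"z":0,"az":-10.5},{"x":10,"y":60},{"x":10,"y":60},{"x":10,"y":60},{"x":10,"y":60},{"x":10,"y":60},{"x":10,"y":60},{"x":10,"y":60},{"x":10,"y":60},{"x":10,"y":60},{"x":13,"y":60},{"x":13,"y":60}]'

```text
$.steps[0]: bad value
```

Call:
drive_tool --steps '[{"x":10,"y":60,"z":0,"ax":0,"ay":0,"az":-10.5,"gripper":62},{"x":10,"y":60,"z":0,"ax":0,"ay":0,"az":0,"gripper":62},{"x":10,"y":60,"z":0,"ax":0,"ay":0,"az":0,"gripper":62},{"x":10,"y":60,"z":0,"ax":0,"ay":0,"az":0,"gripper":62},{"x":10,"y":60,"z":0,"ax":0,"ay":0,"az":0,"gripper":62},{"x":10,"y":60,"z":0,"ax":0,"ay":0,"az":0,"gripper":62},{"x":10,"y":60,"z":0,"ax":0,"ay":0,"az":0,"gripper":62},{"x":10,"y":60,"z":0,"ax":0,"ay":0,"az":0,"gripper":62},{"x":10,"y":60,"z":0,"ax":0,"ay":0,"az":0,"gripper":62},{"x":10,"y":60,"z":0,"ax":0,"ay":0,"az":0,"gripper":62},{"x":13,"y":60,"z":0,"ax":0,"ay":0,"az":0,"gripper":62},{"x":13,"y":60,"z":0,"ax":0,"ay":0,"az":0,"gripper":62}]'

```text
time_s: 1.82
tcp_pos: [409.8, 221.3, 231.4]
orientation: [0.999, 0.04, 0.0, 0.0]
ft_force: [0.7, -1.3, -0.3]
grip_width: 61.6
grasp_force: 0.0
```

Call:
drive_tool --steps '[{"x":-1,"y":35,"z":-30,"ax":0,"ay":0,"az":0,"gripper":62},{"x":0,"y":0,"z":-50,"ax":0,"ay":0,"az":0,"gripper":62},{"x":0,"y":0,"z":-50,"ax":0,"ay":0,"az":0,"gripper":62},{"x":0,"y":0,"z":-20,"ax":0,"ay":0,"az":0,"gripper":62},{"x":0,"y":0,"z":-14,"ax":0,"ay":0,"az":0,"gripper":62},{"x":0,"y":0,"z":0,"ax":0,"ay":0,"az":0,"gripper":62}]'

```text
time_s: 2.58
tcp_pos: [408.5, 254.0, 66.8]
orientation: [0.999, 0.04, -0.001, 0.0]
ft_force: [-0.1, -0.5, -0.3]
grip_width: 62.1
grasp_force: 0.0
```

```bash
python3 - <<'E'
from m import *
s=snap('scene');t=snap('top')
a=cv2.resize(s[180:330,260:400,::-1],(560,600),interpolation=cv2.INTER_CUBIC)
cv2.imwrite('pics/c.png',a); print(readout.observe()['tcp_pos'])
E
```

```text
[409.44801726 254.54388969  68.1049002 ]
```

View pics/c.png

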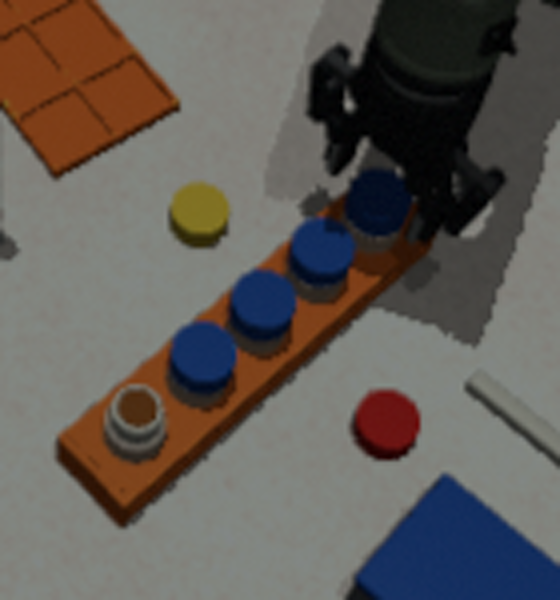

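The gripper straddles the nearest cap (crop (376,205)), fingers on either side; the fifth jar at (135,420) is open.

Call:
drive_tool --steps '[{"x":0,"y":0,"z":0,"ax":0,"ay":0,"az":0,"gripper":30},{"x":0,"y":0,"z":0,"ax":0,"ay":0,"az":0,"gripper":30},{"x":0,"y":0,"z":0,"ax":0,"ay":0,"az":0,"gripper":30},{"x":0,"y":0,"z":0,"ax":0,"ay":0,"az":0,"gripper":30},{"x":0,"y":0,"z":20,"ax":0,"ay":0,"az":0,"gripper":30},{"x":0,"y":0,"z":50,"ax":0,"ay":0,"az":0,"gripper":30},{"x":0,"y":0,"z":10,"ax":0,"ay":0,"az":0,"gripper":30},{"x":0,"y":0,"z":0,"ax":0,"ay":0,"az":0,"gripper":30}]' --newtons 30

```text
time_s: 3.68
tcp_pos: [408.9, 254.3, 147.9]
orientation: [0.999, 0.04, 0.001, -0.0]
ft_force: [-0.3, 0.4, -0.8]
grip_width: 41.2
grasp_force: 31.7
```

```bash
cat > w.py <<'E'
from m import *
# held cap: centre relative to TCP, using scene+top
def held():
    o=readout.observe(); p=o['tcp_pos']; out=[]
    for n in('scene','top'):
        im=snap(n); u,v=proj(n,p+[0,0,17]); r=22
        cs=blobs(im,(100,110,35),(130,255,255),(int(u-r),int(v-r),int(u+r),int(v+r)),8)
        for c in cs:
            (x,y),rad=cv2.minEnclosingCircle(c); print(n,round(x,1),round(y,1),'r',round(rad,1),'area',cv2.contourArea(c),'rel',(onz(n,x,y,p[2]+10)-p).round(1))
    print(p.round(1),round(o['grip_width'],1),o['ft_force'].round(1))
def holder():
    im=snap('top'); c=max(blobs(im,(3,140,90),(18,255,255),(225,190,305,250),50),key=cv2.contourArea)
    r=cv2.minAreaRect(c); w=np.array([onz('top',*p,11) for p in cv2.boxPoints(r)]); print('holder',w.mean(0).round(1),w.round()[:,:2].tolist())
if __name__=='__main__': held(); holder()
E
python3 w.py
```

```text
scene 358.5 217.0 r 4.6 area 9.0 rel [11.8  5.7 10. ]
top 189.7 223.7 r 5.4 area 57.5 rel [ 45.4 -11.2  10. ]
[408.9 254.3 147.9] 41.2 [-0.3  0.4 -0.8]
holder [474.4 -14.8  11. ] [[427.0, 84.0], [537.0, 77.0], [521.0, -115.0], [412.0, -105.0]]
```

Call:
drive_tool --steps '[{"x":9,"y":-50,"z":0,"ax":0,"ay":0,"az":-9,"gripper":30},{"x":12,"y":-50,"z":0,"ax":0,"ay":0,"az":0,"gripper":30},{"x":12,"y":-50,"z":0,"ax":0,"ay":0,"az":0,"gripper":30},{"x":11,"y":-50,"z":-20,"ax":0,"ay":0,"az":0,"gripper":30},{"x":0,"y":0,"z":-40,"ax":0,"ay":0,"az":0,"gripper":30},{"x":0,"y":0,"z":-40,"ax":0,"ay":0,"az":0,"gripper":30},{"x":0,"y":0,"z":-10,"ax":0,"ay":0,"az":0,"gripper":30},{"x":0,"y":0,"z":0,"ax":0,"ay":0,"az":0,"gripper":30}]'

```text
time_s: 4.82
tcp_pos: [452.4, 54.3, 36.8]
orientation: [0.999, -0.038, -0.001, 0.0]
ft_force: [0.2, -0.5, 0.1]
grip_width: 41.1
grasp_force: 31.7
```

```bash
python3 - <<'E'
from m import *
s=snap('scene');t=snap('top')
a=cv2.resize(s[130:250,220:360,::-1],(700,600),interpolation=cv2.INTER_CUBIC)
cv2.imwrite('pics/d.png',a)
for v in ((452.9,54.9,11),(452.9,54.9,57)): print([((proj('scene',v)-[220,130])*5).round()])
print(readout.observe()['tcp_pos'])
E
```

```text
[array([361., 359.])]
[array([366., 315.])]
[453.68399005  54.52037681  38.22332228]
```

View pics/d.png

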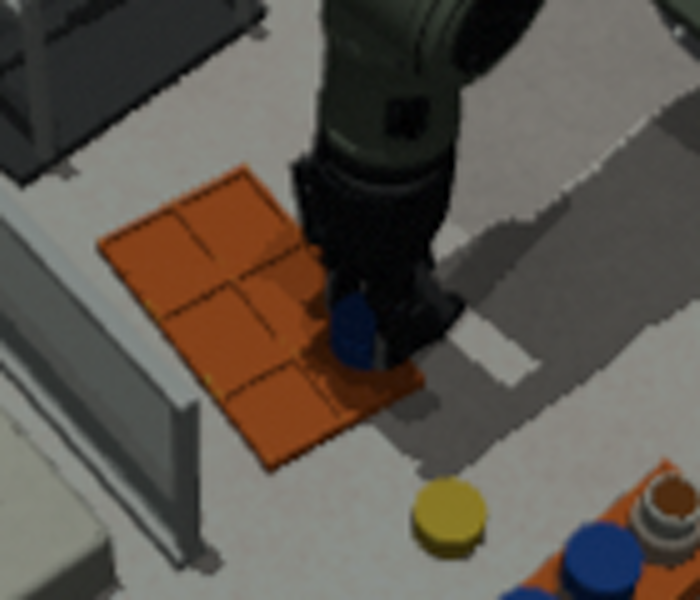

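The cap (355,330) hangs above the near pocket as intended. Lower and release.

Call:
drive_tool --steps '[{"x":0,"y":0,"z":-15,"ax":0,"ay":0,"az":0,"gripper":30},{"x":0,"y":0,"z":-10,"ax":0,"ay":0,"az":0,"gripper":30},{"x":0,"y":0,"z":0,"ax":0,"ay":0,"az":0,"gripper":30},{"x":0,"y":0,"z":0,"ax":0,"ay":0,"az":0,"gripper":56},{"x":0,"y":0,"z":0,"ax":0,"ay":0,"az":0,"gripper":56},{"x":0,"y":0,"z":40,"ax":0,"ay":0,"az":0,"gripper":62},{"x":10,"y":50,"z":60,"ax":0,"ay":0,"az":0,"gripper":62},{"x":0,"y":50,"z":20,"ax":0,"ay":0,"az":9,"gripper":62},{"x":0,"y":50,"z":0,"ax":0,"ay":0,"az":0,"gripper":62},{"x":1,"y":53,"z":-20,"ax":0,"ay":0,"az":0,"gripper":62},{"x":0,"y":0,"z":0,"ax":0,"ay":0,"az":0,"gripper":62}]'

```text
time_s: 6.3
tcp_pos: [460.9, 249.5, 98.9]
orientation: [0.999, 0.042, -0.001, 0.0]
ft_force: [-0.6, 0.3, 0.4]
grip_width: 62.0
grasp_force: 0.0
```

```bash
cat > k.py <<'E'
from w import *
holder()
for n,roi in(('top',(230,195,300,245)),('scene',(235,150,310,230))):
    im=snap(n)
    for c in blobs(im,(100,110,35),(130,255,255),roi,15):
        (x,y),r=cv2.minEnclosingCircle(c); print(n,(round(x),round(y)),round(r,1),onz(n,x,y,24).round(1))
print(readout.observe()['tcp_pos'].round(1))
E
python3 k.py
```

```text
holder [474.  -15.1  11. ] [[428.0, 84.0], [537.0, 76.0], [520.0, -116.0], [411.0, -104.0]]
top (246, 227) 5.0 [449.7  54.1  24. ]
scene (292, 200) 7.0 [456.4  56.8  24. ]
[461.4 246.2 100. ]
```

Call:
drive_tool --steps '[{"x":2.6,"y":12.5,"z":0,"ax":0,"ay":0,"az":0,"gripper":62},{"x":0,"y":0,"z":-20,"ax":0,"ay":0,"az":0,"gripper":62},{"x":0,"y":0,"z":-13,"ax":0,"ay":0,"az":0,"gripper":62},{"x":0,"y":0,"z":0,"ax":0,"ay":0,"az":0,"gripper":62}]'

```text
time_s: 6.95
tcp_pos: [463.9, 258.8, 66.2]
orientation: [0.999, 0.04, -0.001, 0.001]
ft_force: [-0.3, -0.2, -0.4]
grip_width: 62.2
grasp_force: 0.0
```

Call:
drive_tool --steps '[{"x":0,"y":0,"z":0,"ax":0,"ay":0,"az":0,"gripper":30},{"x":0,"y":0,"z":0,"ax":0,"ay":0,"az":0,"gripper":30},{"x":0,"y":0,"z":0,"ax":0,"ay":0,"az":0,"gripper":30},{"x":0,"y":0,"z":0,"ax":0,"ay":0,"az":0,"gripper":30},{"x":0,"y":0,"z":20,"ax":0,"ay":0,"az":0,"gripper":30},{"x":0,"y":0,"z":40,"ax":0,"ay":0,"az":0,"gripper":30},{"x":10,"y":-50,"z":0,"ax":0,"ay":0,"az":-9,"gripper":30},{"x":10,"y":-50,"z":0,"ax":0,"ay":0,"az":0,"gripper":30},{"x":10,"y":-50,"z":0,"ax":0,"ay":0,"az":0,"gripper":30},{"x":12,"y":-50,"z":0,"ax":0,"ay":0,"az":0,"gripper":30},{"x":0,"y":-8,"z":-40,"ax":0,"ay":0,"az":0,"gripper":30},{"x":0,"y":0,"z":0,"ax":0,"ay":0,"az":0,"gripper":30}]'

```text
time_s: 8.45
tcp_pos: [503.8, 50.5, 84.7]
orientation: [0.999, -0.04, -0.004, 0.0]
ft_force: [-0.0, -0.0, -0.9]
grip_width: 41.0
grasp_force: 31.3
```

```bash
python3 -c "
from h import *
o=readout.observe();print(o['tcp_pos'],o['orientation'],o['grip_width'])"
```

```text
[503.81130337  50.53311985  84.70017356] [ 9.99212760e-01 -3.95125480e-02 -3.53764500e-03  3.21293878e-04] 41.02921692116539
```

Call:
drive_tool --steps '[{"x":2.4,"y":0,"z":-30,"ax":0,"ay":0,"az":0,"gripper":30},{"x":0,"y":0,"z":-30,"ax":0,"ay":0,"az":0,"gripper":30},{"x":0,"y":0,"z":-12,"ax":0,"ay":0,"az":0,"gripper":30},{"x":0,"y":0,"z":0,"ax":0,"ay":0,"az":0,"gripper":30},{"x":0,"y":0,"z":0,"ax":0,"ay":0,"az":0,"gripper":30}]'

```text
time_s: 9.07
tcp_pos: [509.7, 51.8, 16.1]
orientation: [0.999, -0.038, 0.001, -0.0]
ft_force: [0.7, -0.5, -0.1]
grip_width: 40.8
grasp_force: 31.3
```

Call:
drive_tool --steps '[{"x":-3.0,"y":-1,"z":0,"ax":0,"ay":0,"az":0,"gripper":30},{"x":0,"y":0,"z":-3,"ax":0,"ay":0,"az":0,"gripper":30},{"x":0,"y":0,"z":0,"ax":0,"ay":0,"az":0,"gripper":30},{"x":0,"y":0,"z":0,"ax":0,"ay":0,"az":0,"gripper":30}]'

```text
time_s: 9.57
tcp_pos: [505.8, 50.4, 12.0]
orientation: [0.999, -0.039, 0.0, 0.0]
ft_force: [-0.4, 0.1, -0.2]
grip_width: 41.3
grasp_force: 31.3
```

Release, go to cap 3 (520, 263.5).

Call:
drive_tool --steps '[{"x":0,"y":0,"z":0,"ax":0,"ay":0,"az":0,"gripper":56},{"x":0,"y":0,"z":0,"ax":0,"ay":0,"az":0,"gripper":56},{"x":0,"y":0,"z":40,"ax":0,"ay":0,"az":0,"gripper":62},{"x":0,"y":40,"z":50,"ax":0,"ay":0,"az":0,"gripper":62},{"x":4,"y":45,"z":20,"ax":0,"ay":0,"az":9,"gripper":62},{"x":5,"y":45,"z":0,"ax":0,"ay":0,"az":0,"gripper":62},{"x":5,"y":45,"z":0,"ax":0,"ay":0,"az":0,"gripper":62},{"x":0,"y":38,"z":-15,"ax":0,"ay":0,"az":0,"gripper":62},{"x":0,"y":0,"z":0,"ax":0,"ay":0,"az":0,"gripper":62},{"x":0,"y":0,"z":0,"ax":0,"ay":0,"az":0,"gripper":62}]'

```text
time_s: 10.82
tcp_pos: [519.5, 262.0, 105.6]
orientation: [0.999, 0.04, -0.0, 0.0]
ft_force: [-0.6, -0.9, -0.5]
grip_width: 62.0
grasp_force: 0.0
```

```bash
python3 k.py
```

```text
holder [474.4 -14.8  11. ] [[427.0, 84.0], [537.0, 77.0], [521.0, -115.0], [412.0, -105.0]]
top (246, 227) 5.0 [449.7  54.1  24. ]
top (246, 214) 5.1 [502.4  49.8  24. ]
scene (277, 209) 7.4 [510.   52.8  24. ]
scene (292, 200) 7.0 [456.4  56.8  24. ]
[519.9 261.4 106.2]
```

Call:
drive_tool --steps '[{"x":0,"y":1.5,"z":-20,"ax":0,"ay":0,"az":0,"gripper":62},{"x":0,"y":0,"z":-20,"ax":0,"ay":0,"az":0,"gripper":62},{"x":0,"y":0,"z":0,"ax":0,"ay":0,"az":0,"gripper":62},{"x":0,"y":0,"z":0,"ax":0,"ay":0,"az":0,"gripper":30},{"x":0,"y":0,"z":0,"ax":0,"ay":0,"az":0,"gripper":30},{"x":0,"y":0,"z":0,"ax":0,"ay":0,"az":0,"gripper":30},{"x":0,"y":0,"z":0,"ax":0,"ay":0,"az":0,"gripper":30},{"x":0,"y":0,"z":20,"ax":0,"ay":0,"az":0,"gripper":30},{"x":0,"y":0,"z":40,"ax":0,"ay":0,"az":0,"gripper":30},{"x":0,"y":0,"z":0,"ax":0,"ay":0,"az":0,"gripper":30}]'

```text
time_s: 12.22
tcp_pos: [521.5, 265.1, 128.8]
orientation: [0.999, 0.04, 0.003, -0.001]
ft_force: [0.5, 0.0, 0.1]
grip_width: 41.2
grasp_force: 30.6
```

Call:
drive_tool --steps '[{"x":-11,"y":-45,"z":0,"ax":0,"ay":0,"az":-9,"gripper":30},{"x":-11,"y":-45,"z":0,"ax":0,"ay":0,"az":0,"gripper":30},{"x":-11,"y":-45,"z":0,"ax":0,"ay":0,"az":0,"gripper":30},{"x":-11,"y":-45,"z":0,"ax":0,"ay":0,"az":0,"gripper":30},{"x":-11,"y":-45,"z":0,"ax":0,"ay":0,"az":0,"gripper":30},{"x":-11,"y":-45,"z":0,"ax":0,"ay":0,"az":0,"gripper":30},{"x":-12,"y":-45,"z":-20,"ax":0,"ay":0,"az":0,"gripper":30},{"x":0,"y":-29,"z":-30,"ax":0,"ay":0,"az":0,"gripper":30},{"x":0,"y":0,"z":0,"ax":0,"ay":0,"az":0,"gripper":30},{"x":0,"y":0,"z":0,"ax":0,"ay":0,"az":0,"gripper":30},{"x":0,"y":0,"z":0,"ax":0,"ay":0,"az":0,"gripper":30}]'

```text
time_s: 13.6
tcp_pos: [442.4, -79.2, 76.5]
orientation: [0.999, -0.038, 0.001, 0.0]
ft_force: [0.4, 0.7, 0.5]
grip_width: 40.9
grasp_force: 30.6
```

```bash
python3 k.py
```

```text
holder [477.3  21.5  11. ] [[428.0, 84.0], [538.0, 75.0], [526.0, -42.0], [417.0, -31.0]]
top (246, 227) 5.1 [449.7  53.7  24. ]
top (246, 214) 5.1 [502.4  49.8  24. ]
scene (277, 208) 7.0 [508.9  51.7  24. ]
scene (292, 200) 6.9 [456.3  56.1  24. ]
[442.2 -79.4  76.4]
```

Call:
drive_tool --steps '[{"x":0,"y":-1.2,"z":-30,"ax":0,"ay":0,"az":0,"gripper":30},{"x":0,"y":0,"z":-24,"ax":0,"ay":0,"az":0,"gripper":30},{"x":0,"y":0,"z":0,"ax":0,"ay":0,"az":0,"gripper":30},{"x":0,"y":0,"z":0,"ax":0,"ay":0,"az":0,"gripper":30},{"x":0,"y":0,"z":0,"ax":0,"ay":0,"az":0,"gripper":30}]'

```text
time_s: 14.38
tcp_pos: [442.6, -81.3, 22.8]
orientation: [0.999, -0.038, 0.001, 0.0]
ft_force: [-0.2, 0.2, 0.9]
grip_width: 40.9
grasp_force: 30.6
```

Call:
drive_tool --steps '[{"x":0,"y":0,"z":-10.5,"ax":0,"ay":0,"az":0,"gripper":30},{"x":0,"y":0,"z":0,"ax":0,"ay":0,"az":0,"gripper":30},{"x":0,"y":0,"z":0,"ax":0,"ay":0,"az":0,"gripper":30},{"x":0,"y":0,"z":0,"ax":0,"ay":0,"az":0,"gripper":56},{"x":0,"y":0,"z":0,"ax":0,"ay":0,"az":0,"gripper":56},{"x":0,"y":0,"z":50,"ax":0,"ay":0,"az":0,"gripper":62},{"x":0,"y":0,"z":50,"ax":0,"ay":0,"az":0,"gripper":62}]'

```text
time_s: 15.25
tcp_pos: [441.2, -81.1, 112.0]
orientation: [0.999, -0.039, -0.001, -0.0]
ft_force: [0.5, -0.4, 0.2]
grip_width: 62.1
grasp_force: 0.0
```

Call:
drive_tool --steps '[{"x":15,"y":40,"z":10,"ax":0,"ay":0,"az":9,"gripper":62},{"x":15,"y":40,"z":0,"ax":0,"ay":0,"az":0,"gripper":62},{"x":15,"y":40,"z":0,"ax":0,"ay":0,"az":0,"gripper":62},{"x":15,"y":40,"z":0,"ax":0,"ay":0,"az":0,"gripper":62},{"x":15,"y":40,"z":0,"ax":0,"ay":0,"az":0,"gripper":62},{"x":15,"y":40,"z":0,"ax":0,"ay":0,"az":0,"gripper":62},{"x":15,"y":40,"z":0,"ax":0,"ay":0,"az":0,"gripper":62},{"x":15,"y":40,"z":0,"ax":0,"ay":0,"az":0,"gripper":62},{"x":12,"y":28,"z":0,"ax":0,"ay":0,"az":0,"gripper":62},{"x":0,"y":0,"z":-10,"ax":0,"ay":0,"az":0,"gripper":62},{"x":0,"y":0,"z":0,"ax":0,"ay":0,"az":0,"gripper":62},{"x":0,"y":0,"z":0,"ax":0,"ay":0,"az":0,"gripper":62}]'

```text
time_s: 16.75
tcp_pos: [573.2, 265.6, 111.1]
orientation: [0.999, 0.04, -0.001, 0.0]
ft_force: [0.7, -0.3, -0.5]
grip_width: 62.1
grasp_force: 0.0
```

```bash
python3 k.py
```

```text
holder [474.4 -14.8  11. ] [[427.0, 84.0], [537.0, 77.0], [521.0, -115.0], [412.0, -105.0]]
top (281, 229) 5.2 [439.4 -81.3  24. ]
top (246, 227) 5.0 [449.7  54.1  24. ]
top (246, 214) 5.1 [502.4  49.8  24. ]
scene (277, 209) 7.3 [510.6  52.4  24. ]
scene (292, 200) 7.0 [456.8  56.7  24. ]
scene (267, 170) 6.7 [445.9 -78.8  24. ]
[573.7 266.  111.7]
```

Call:
drive_tool --steps '[{"x":0.8,"y":1.5,"z":-25,"ax":0,"ay":0,"az":0,"gripper":62},{"x":0,"y":0,"z":-20,"ax":0,"ay":0,"az":0,"gripper":62},{"x":0,"y":0,"z":0,"ax":0,"ay":0,"az":0,"gripper":62},{"x":0,"y":0,"z":0,"ax":0,"ay":0,"az":0,"gripper":30},{"x":0,"y":0,"z":0,"ax":0,"ay":0,"az":0,"gripper":30},{"x":0,"y":0,"z":0,"ax":0,"ay":0,"az":0,"gripper":30},{"x":0,"y":0,"z":0,"ax":0,"ay":0,"az":0,"gripper":30},{"x":0,"y":0,"z":20,"ax":0,"ay":0,"az":0,"gripper":30},{"x":0,"y":0,"z":40,"ax":0,"ay":0,"az":0,"gripper":30},{"x":0,"y":0,"z":0,"ax":0,"ay":0,"az":0,"gripper":30}]'

```text
time_s: 18.15
tcp_pos: [576.4, 269.1, 129.5]
orientation: [0.999, 0.04, 0.003, -0.001]
ft_force: [-0.4, 0.7, 0.4]
grip_width: 40.0
grasp_force: 31.4
```

Call:
drive_tool --steps '[{"x":-16,"y":-40,"z":0,"ax":0,"ay":0,"az":-9,"gripper":30},{"x":-16,"y":-40,"z":0,"ax":0,"ay":0,"az":0,"gripper":30},{"x":-16,"y":-40,"z":0,"ax":0,"ay":0,"az":0,"gripper":30},{"x":-16,"y":-40,"z":0,"ax":0,"ay":0,"az":0,"gripper":30},{"x":-14.4,"y":-40,"z":0,"ax":0,"ay":0,"az":0,"gripper":30},{"x":0,"y":-40,"z":0,"ax":0,"ay":0,"az":0,"gripper":30},{"x":0,"y":-40,"z":0,"ax":0,"ay":0,"az":0,"gripper":30},{"x":0,"y":-40,"z":0,"ax":0,"ay":0,"az":0,"gripper":30},{"x":0,"y":-32.4,"z":0,"ax":0,"ay":0,"az":0,"gripper":30},{"x":0,"y":0,"z":-50,"ax":0,"ay":0,"az":0,"gripper":30},{"x":0,"y":0,"z":0,"ax":0,"ay":0,"az":0,"gripper":30},{"x":0,"y":0,"z":0,"ax":0,"ay":0,"az":0,"gripper":30}]'

```text
time_s: 19.65
tcp_pos: [496.4, -83.9, 76.7]
orientation: [0.999, -0.038, 0.0, 0.0]
ft_force: [0.5, -0.1, 0.5]
grip_width: 40.9
grasp_force: 31.4
```

```bash
python3 k.py
```

```text
holder [477.5  26.6  11. ] [[428.0, 85.0], [538.0, 75.0], [527.0, -32.0], [418.0, -21.0]]
top (246, 227) 5.0 [449.7  54.1  24. ]
top (246, 214) 5.1 [502.4  49.8  24. ]
scene (277, 208) 7.1 [509.7  52.   24. ]
scene (292, 200) 7.0 [456.4  56.8  24. ]
scene (268, 170) 5.8 [444.1 -75.3  24. ]
[497.1 -83.9  77.6]
```

Call:
drive_tool --steps '[{"x":-0.5,"y":-0.8,"z":-30,"ax":0,"ay":0,"az":0,"gripper":30},{"x":0,"y":0,"z":-24,"ax":0,"ay":0,"az":0,"gripper":30},{"x":0,"y":0,"z":-10.5,"ax":0,"ay":0,"az":0,"gripper":30},{"x":0,"y":0,"z":0,"ax":0,"ay":0,"az":0,"gripper":30},{"x":0,"y":0,"z":0,"ax":0,"ay":0,"az":0,"gripper":30},{"x":0,"y":0,"z":0,"ax":0,"ay":0,"az":0,"gripper":56},{"x":0,"y":0,"z":0,"ax":0,"ay":0,"az":0,"gripper":56},{"x":0,"y":0,"z":50,"ax":0,"ay":0,"az":0,"gripper":62},{"x":-20,"y":0,"z":60,"ax":0,"ay":0,"az":0,"gripper":62},{"x":-50,"y":0,"z":60,"ax":0,"ay":0,"az":0,"gripper":62},{"x":-50,"y":0,"z":50,"ax":0,"ay":0,"az":0,"gripper":62},{"x":0,"y":0,"z":0,"ax":0,"ay":0,"az":0,"gripper":62}]'

```text
time_s: 21.3
tcp_pos: [391.0, -85.2, 216.6]
orientation: [0.999, -0.039, 0.004, 0.001]
ft_force: [1.0, -1.0, -0.4]
grip_width: 62.0
grasp_force: 0.0
```

```bash
python3 k.py; python3 - <<'E'
from m import *
t=snap('top');s=snap('scene')
a=cv2.resize(t[130:280,220:370,::-1],(600,600),interpolation=cv2.INTER_CUBIC)
b=cv2.resize(s[70:220,180:320,::-1],(560,600),interpolation=cv2.INTER_CUBIC)
cv2.imwrite('pics/e.png',a);cv2.imwrite('pics/f.png',b)
E
```

```text
holder [474.1 -13.3  11. ] [[428.0, 84.0], [536.0, 76.0], [520.0, -112.0], [412.0, -102.0]]
top (246, 227) 5.1 [449.7  53.7  24. ]
top (246, 214) 5.1 [502.4  49.8  24. ]
scene (277, 208) 6.9 [508.   51.2  24. ]
scene (292, 200) 6.9 [456.3  56.1  24. ]
scene (252, 177) 6.3 [499.  -84.6  24. ]
scene (266, 169) 6.4 [444.6 -81.4  24. ]
[391.8 -84.9 212.7]
```

View pics/e.png

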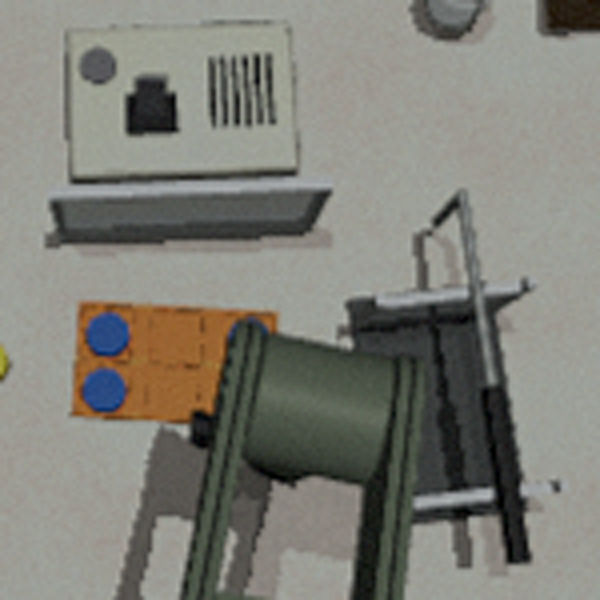

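View pics/f.png

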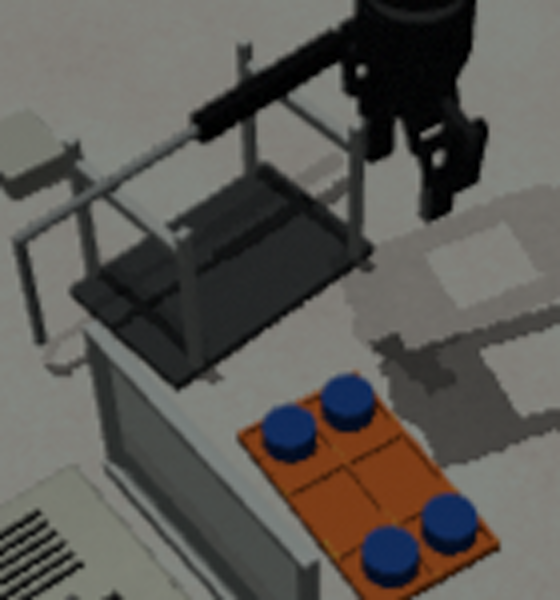

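Four blue caps sit flat in the holder's corner pockets. The rod lies unmoved on its stand and the switch still leans away. Now to the rod: grip near (386,-290), yaw ≈5°.

Call:
drive_tool --steps '[{"x":0,"y":-40,"z":10,"ax":0,"ay":0,"az":9.5,"gripper":50},{"x":0,"y":-40,"z":10,"ax":0,"ay":0,"az":0,"gripper":50},{"x":0,"y":-40,"z":0,"ax":0,"ay":0,"az":0,"gripper":50},{"x":0,"y":-40,"z":0,"ax":0,"ay":0,"az":0,"gripper":50},{"x":-5,"y":-45,"z":-20,"ax":0,"ay":0,"az":0,"gripper":50},{"x":0,"y":0,"z":0,"ax":0,"ay":0,"az":0,"gripper":50},{"x":0,"y":0,"z":0,"ax":0,"ay":0,"az":0,"gripper":50},{"x":0,"y":0,"z":0,"ax":0,"ay":0,"az":0,"gripper":50}]'

```text
time_s: 22.55
tcp_pos: [387.1, -289.1, 213.2]
orientation: [0.999, 0.045, -0.0, -0.0]
ft_force: [-0.3, -1.2, 0.7]
grip_width: 49.9
grasp_force: 0.0
```

```bash
python3 - <<'E'
from m import *
s=snap('scene');t=snap('top')
b=cv2.resize(s[50:180,170:300,::-1],(600,600),interpolation=cv2.INTER_CUBIC)
cv2.imwrite('pics/g.png',b)
g=np.array([386,-290,150.]);d=np.array([np.cos(.085),np.sin(.085),0])
for k in(-100,0,50,220):print(k,((proj('scene',g+k*d)-[170,50])*600/130).round(),proj('top',g+k*d).round(1))
o=readout.observe();print(o['tcp_pos'],o['orientation'])
# handle front end in top view region
E
```

```text
-100 [434. 137.] [349.8 269.8]
0 [326. 203.] [345.2 240.1]
50 [270. 238.] [343.  225.7]
220 [ 66. 364.] [335.6 178. ]
[ 387.02913674 -289.18807731  213.56492126] [9.98984186e-01 4.50613556e-02 2.14684663e-04 1.54612835e-04]
```

View pics/g.png

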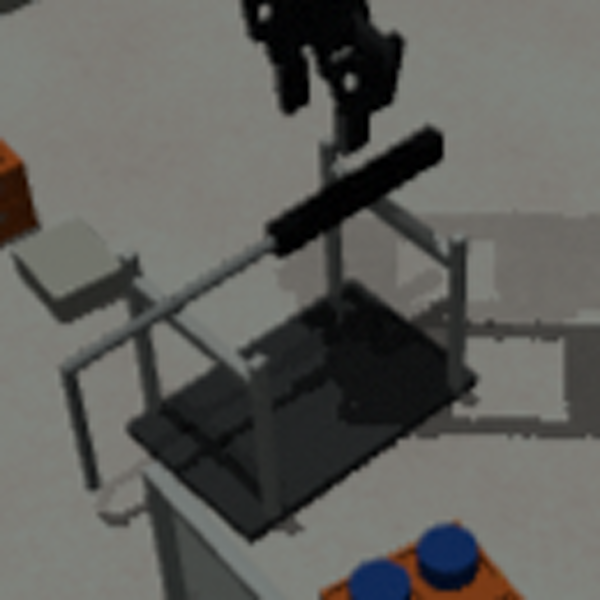

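The rod model matches the picture (handle ends (434,137)/(270,238), bend (66,368)), and the gripper is above the handle. Descend and grip.

Call:
drive_tool --steps '[{"x":-0.5,"y":-0.5,"z":-30,"ax":0,"ay":0,"az":0,"gripper":50},{"x":0,"y":0,"z":-30,"ax":0,"ay":0,"az":0,"gripper":50},{"x":0,"y":0,"z":-21,"ax":0,"ay":0,"az":0,"gripper":50},{"x":0,"y":0,"z":0,"ax":0,"ay":0,"az":0,"gripper":50},{"x":0,"y":0,"z":0,"ax":0,"ay":0,"az":0,"gripper":50},{"x":0,"y":0,"z":0,"ax":0,"ay":0,"az":0,"gripper":5},{"x":0,"y":0,"z":0,"ax":0,"ay":0,"az":0,"gripper":5},{"x":0,"y":0,"z":0,"ax":0,"ay":0,"az":0,"gripper":5},{"x":0,"y":0,"z":0,"ax":0,"ay":0,"az":0,"gripper":5},{"x":0,"y":0,"z":0,"ax":0,"ay":0,"az":0,"gripper":5},{"x":0,"y":0,"z":0,"ax":0,"ay":0,"az":0,"gripper":5}]' --newtons 80

```text
time_s: 24.02
tcp_pos: [386.6, -290.7, 133.3]
orientation: [0.999, 0.044, 0.001, 0.001]
ft_force: [-1.0, 1.1, 6.7]
grip_width: 14.5
grasp_force: 78.6
```

Call:
drive_tool --steps '[{"x":0,"y":0,"z":10,"ax":0,"ay":0,"az":0,"gripper":5},{"x":0,"y":0,"z":20,"ax":0,"ay":0,"az":0,"gripper":5},{"x":0,"y":0,"z":30,"ax":0,"ay":0,"az":0,"gripper":5},{"x":0,"y":0,"z":30,"ax":0,"ay":0,"az":0,"gripper":5},{"x":0,"y":0,"z":30,"ax":0,"ay":0,"az":0,"gripper":5},{"x":0,"y":0,"z":30,"ax":0,"ay":0,"az":0,"gripper":5},{"x":0,"y":0,"z":30,"ax":0,"ay":0,"az":0,"gripper":5},{"x":0,"y":0,"z":20,"ax":0,"ay":0,"az":0,"gripper":5},{"x":0,"y":0,"z":0,"ax":0,"ay":0,"az":0,"gripper":5},{"x":0,"y":0,"z":0,"ax":0,"ay":0,"az":0,"gripper":5}]'

```text
time_s: 25.28
tcp_pos: [385.6, -290.1, 331.2]
orientation: [0.999, 0.044, -0.001, -0.001]
ft_force: [0.8, 0.3, -1.8]
grip_width: 14.8
grasp_force: 78.0
```

```bash
python3 - <<'E'
from m import *
s=snap('scene');t=snap('top')
a=cv2.resize(s[0:150,130:300,::-1],(680,600),interpolation=cv2.INTER_CUBIC)
cv2.imwrite('pics/i.png',a)
o=readout.observe();p=o['tcp_pos'];print(p,o['orientation'],o['grip_width'])
g=p+[0,0,18];d=np.array([np.cos(.085),np.sin(.085),0])
for k,z in((-100,0),(50,0),(220,0),(220,-120)):print(k,((proj('scene',g+k*d+[0,0,z])-[130,0])*4).round())
E
```

```text
[ 385.64337037 -290.08756381  330.98202321] [ 9.99016089e-01  4.43302565e-02 -1.02224018e-03 -7.98507718e-04] 15.09351307082114
-100 [538.  97.]
50 [375. 186.]
220 [169. 298.]
220 [200. 436.]
```

View pics/i.png

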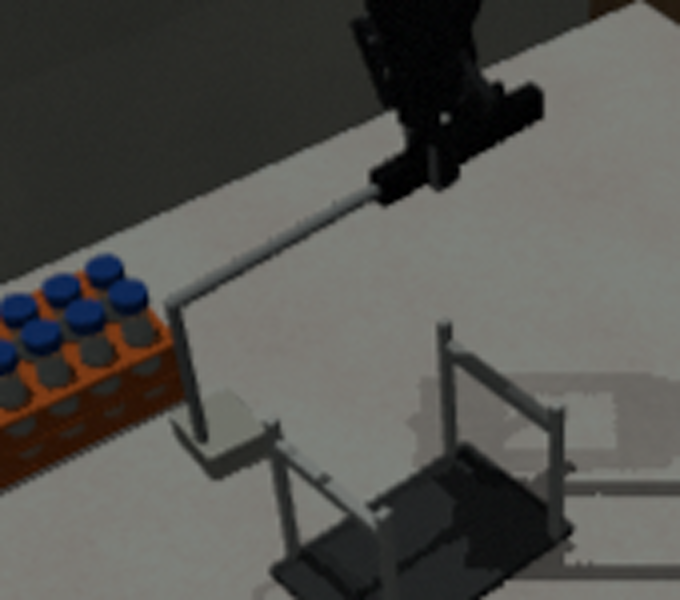

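Call:
drive_tool --steps '[{"x":10,"y":20,"z":0,"ax":0,"ay":0,"az":-2.5,"gripper":5},{"x":15,"y":30,"z":0,"ax":0,"ay":0,"az":-2.5,"gripper":5},{"x":20,"y":35,"z":0,"ax":0,"ay":0,"az":0,"gripper":5},{"x":20,"y":35,"z":0,"ax":0,"ay":0,"az":0,"gripper":5},{"x":20,"y":35,"z":0,"ax":0,"ay":0,"az":0,"gripper":5},{"x":20,"y":35,"z":0,"ax":0,"ay":0,"az":0,"gripper":5},{"x":20,"y":35,"z":0,"ax":0,"ay":0,"az":0,"gripper":5},{"x":18,"y":35,"z":0,"ax":0,"ay":0,"az":0,"gripper":5},{"x":11,"y":20,"z":0,"ax":0,"ay":0,"az":0,"gripper":5},{"x":0,"y":12,"z":0,"ax":0,"ay":0,"az":0,"gripper":5},{"x":0,"y":0,"z":0,"ax":0,"ay":0,"az":0,"gripper":5},{"x":0,"y":0,"z":0,"ax":0,"ay":0,"az":0,"gripper":5}]'

```text
time_s: 26.88
tcp_pos: [539.7, 0.8, 332.2]
orientation: [1.0, 0.0, -0.0, 0.0]
ft_force: [-1.0, -0.8, -1.7]
grip_width: 15.1
grasp_force: 78.1
```

```bash
cat > v.py <<'E'
from m import *
import sys
s=snap('scene');t=snap('top')
a=cv2.resize(s[120:280,130:290,::-1],(600,600),interpolation=cv2.INTER_CUBIC)
if len(sys.argv)>1: cv2.imwrite('pics/'+sys.argv[1],a)
o=readout.observe();p=o['tcp_pos'];q=o['orientation'];print(p.round(1),q.round(3),o['ft_force'].round(1))
y=2*np.arctan2(q[1],q[0]);g=p+[0,0,17];d=np.array([np.cos(y),np.sin(y),0])
print('yaw',y,'tip',g+220*d-[0,0,120])
for k,z in((220,0),(220,-120)):print(k,z,((proj('scene',g+k*d+[0,0,z])-[130,120])*3.75).round())
E
python3 v.py j.png
```

```text
[539.8   0.7 332.4] [1. 0. 0. 0.] [-0.1 -0.5 -2.3]
yaw 0.000340976472617669 tip [759.81323108   0.80274514 229.41598963]
220 0 [167. 189.]
220 -120 [200. 306.]
```

View pics/j.png

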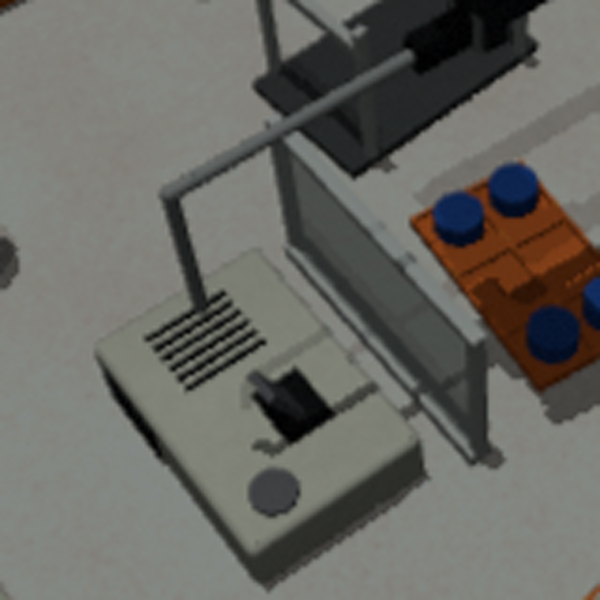

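The tip (202,310) is where predicted, beyond and above the switch (paddle end (258,380)). Lower it.

Call:
drive_tool --steps '[{"x":0,"y":1,"z":-20,"ax":0,"ay":0,"az":0,"gripper":5},{"x":0,"y":0,"z":-25,"ax":0,"ay":0,"az":0,"gripper":5},{"x":0,"y":0,"z":-25,"ax":0,"ay":0,"az":0,"gripper":5},{"x":0,"y":0,"z":-25,"ax":0,"ay":0,"az":0,"gripper":5},{"x":0,"y":0,"z":-20,"ax":0,"ay":0,"az":0,"gripper":5},{"x":0,"y":0,"z":-15,"ax":0,"ay":0,"az":0,"gripper":5},{"x":0,"y":0,"z":-5,"ax":0,"ay":0,"az":0,"gripper":5},{"x":0,"y":0,"z":0,"ax":0,"ay":0,"az":0,"gripper":5},{"x":0,"y":0,"z":0,"ax":0,"ay":0,"az":0,"gripper":5}]'

```text
time_s: 28.1
tcp_pos: [540.7, 2.5, 198.1]
orientation: [1.0, 0.001, 0.001, 0.0]
ft_force: [-0.4, 0.3, -1.4]
grip_width: 14.7
grasp_force: 78.1
```

```bash
python3 v.py k.png
```

```text
[540.6   2.6 198. ] [1.    0.001 0.001 0.   ] [ 0.6  0.2 -1.5]
yaw 0.0015494974727497115 tip [760.55272258   2.91331885  95.02496988]
220 0 [204. 321.]
220 -120 [231. 414.]
```

View pics/k.png

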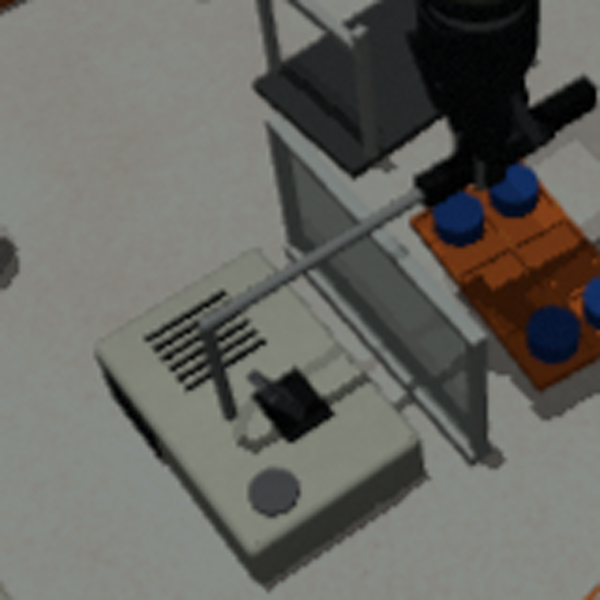

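The rod's end (232,417) stands just behind the paddle (258,380). Pull towards the screen.

Call:
drive_tool --steps '[{"x":-8,"y":0,"z":0,"ax":0,"ay":0,"az":0,"gripper":5},{"x":-8,"y":0,"z":0,"ax":0,"ay":0,"az":0,"gripper":5},{"x":-6,"y":0,"z":0,"ax":0,"ay":0,"az":0,"gripper":5},{"x":-6,"y":0,"z":0,"ax":0,"ay":0,"az":0,"gripper":5},{"x":-6,"y":0,"z":0,"ax":0,"ay":0,"az":0,"gripper":5},{"x":-6,"y":0,"z":0,"ax":0,"ay":0,"az":0,"gripper":5},{"x":-6,"y":0,"z":0,"ax":0,"ay":0,"az":0,"gripper":5},{"x":-6,"y":0,"z":0,"ax":0,"ay":0,"az":0,"gripper":5},{"x":-4,"y":0,"z":0,"ax":0,"ay":0,"az":0,"gripper":5},{"x":0,"y":0,"z":0,"ax":0,"ay":0,"az":0,"gripper":5},{"x":0,"y":0,"z":0,"ax":0,"ay":0,"az":0,"gripper":5}]'

```text
time_s: 29.58
tcp_pos: [483.7, 2.6, 197.1]
orientation: [1.0, 0.001, -0.001, 0.0]
ft_force: [-0.5, 0.4, -1.1]
grip_width: 14.9
grasp_force: 78.1
```

```bash
python3 v.py l.png
```

```text
[483.9   2.6 197.1] [ 1.     0.001 -0.001  0.   ] [ 0.5 -0.1 -2.5]
yaw 0.0015355706365097568 tip [703.85877787   2.90916743  94.05322613]
220 0 [279. 278.]
220 -120 [298. 373.]
```

View pics/l.png

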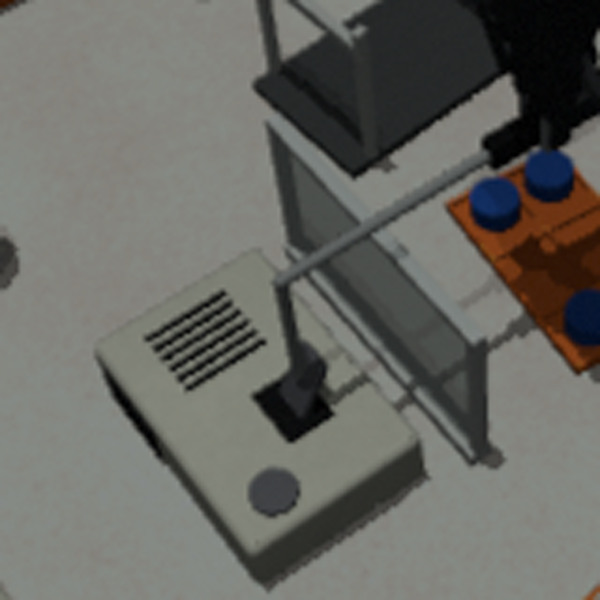

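The paddle has swung over towards the screen; the holder got knocked aside (caps still in it). Pull on to the stop.

Call:
drive_tool --steps '[{"x":-3,"y":0,"z":0,"ax":0,"ay":0,"az":0,"gripper":5},{"x":-3,"y":0,"z":0,"ax":0,"ay":0,"az":0,"gripper":5},{"x":0,"y":0,"z":0,"ax":0,"ay":0,"az":0,"gripper":5},{"x":0,"y":0,"z":0,"ax":0,"ay":0,"az":0,"gripper":5}]'

```text
time_s: 30.18
tcp_pos: [478.8, 2.5, 198.0]
orientation: [1.0, 0.001, 0.001, 0.0]
ft_force: [2.0, 0.1, 1.4]
grip_width: 14.8
grasp_force: 78.5
```

Call:
drive_tool --steps '[{"x":-2,"y":0,"z":0,"ax":0,"ay":0,"az":0,"gripper":5},{"x":-2,"y":0,"z":0,"ax":0,"ay":0,"az":0,"gripper":5},{"x":0,"y":0,"z":0,"ax":0,"ay":0,"az":0,"gripper":5},{"x":0,"y":0,"z":0,"ax":0,"ay":0,"az":0,"gripper":5}]'

```text
time_s: 30.68
tcp_pos: [475.2, 2.5, 197.7]
orientation: [1.0, 0.001, 0.001, 0.0]
ft_force: [3.3, -0.4, 1.0]
grip_width: 15.0
grasp_force: 78.4
```

```bash
python3 v.py x.png; python3 - <<'E'
from m import *
for k in(1,):
    e=[609+100-52*np.sin(.5),3,62+52*np.cos(.5)]; print('expected end', ((proj('scene',e)-[130,120])*3.75).round(), 'off',((proj('scene',[609+125,3,107.6])-[130,120])*3.75).round())
E
```

```text
[474.6   2.5 197.3] [1.    0.001 0.001 0.   ] [ 4.8 -0.8 -0.9]
yaw 0.001366905299910496 tip [694.63794759   2.78615223  94.3438991 ]
220 0 [291. 270.]
220 -120 [309. 366.]
expected end [320. 349.] off [260. 385.]
```

Call:
drive_tool --steps '[{"x":10,"y":0,"z":0,"ax":0,"ay":0,"az":0,"gripper":5},{"x":15,"y":0,"z":0,"ax":0,"ay":0,"az":0,"gripper":5},{"x":15,"y":0,"z":0,"ax":0,"ay":0,"az":0,"gripper":5},{"x":10,"y":0,"z":20,"ax":0,"ay":0,"az":0,"gripper":5},{"x":0,"y":0,"z":30,"ax":0,"ay":0,"az":0,"gripper":5},{"x":0,"y":0,"z":30,"ax":0,"ay":0,"az":0,"gripper":5},{"x":0,"y":0,"z":30,"ax":0,"ay":0,"az":0,"gripper":5},{"x":0,"y":0,"z":25,"ax":0,"ay":0,"az":0,"gripper":5},{"x":0,"y":0,"z":0,"ax":0,"ay":0,"az":0,"gripper":5},{"x":0,"y":0,"z":0,"ax":0,"ay":0,"az":0,"gripper":5}]'

```text
time_s: 32.02
tcp_pos: [523.8, 2.6, 330.7]
orientation: [1.0, 0.001, -0.002, 0.0]
ft_force: [0.8, -0.2, -2.2]
grip_width: 14.9
grasp_force: 78.1
```

```bash
python3 v.py n.png
```

```text
[523.6   2.6 330.5] [ 1.     0.001 -0.002  0.   ] [-0.3 -0.2 -2. ]
yaw 0.0014724197552916257 tip [743.58905685   2.89014242 227.52194782]
220 0 [194. 180.]
220 -120 [224. 297.]
```

View pics/n.png

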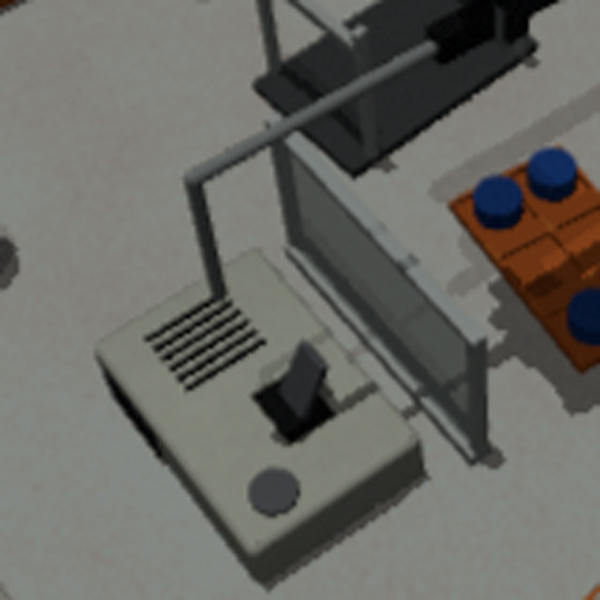

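The paddle now leans to the screen, its end at about (310,348); the rod is free. I check the angle numerically.

```bash
python3 - <<'E'
from m import *
s=snap('scene'); g=cv2.cvtColor(s,cv2.COLOR_RGB2GRAY)
print('cols',list(range(200,221)))
for r in range(206,232):print(r,' '.join('%3d'%v for v in g[r,200:221]))
for th in(-.5,.3,.4,.5):
    q=[]
    for L,y,t in((52,-12,0),(52,18,0),(52,-12,4),(52,18,4),(52,-12,-4),(52,18,-4)):
        # th>0 toward screen (-x)
        q.append(proj('scene',[709-L*np.sin(th)+t*np.cos(th),y,62+L*np.cos(th)+t*np.sin(th)]).round(1).tolist())
    print(th,q)
s0=cv2.cvtColor(cv2.imread('pics/scene0.png'),cv2.COLOR_BGR2GRAY)
print('off')
for r in range(216,236):print(r,' '.join('%3d'%v for v in s0[r,194:218]))
E
```

```text
cols [200, 201, 202, 203, 204, 205, 206, 207, 208, 209, 210, 211, 212, 213, 214, 215, 216, 217, 218, 219, 220]
206 125 126 126 127 127 127 127 126 126 126 128 127 127 127 124 111 110 127 131 131 132
207 127 127 126 126 127 127 126 126 125 126 127 127 127 127 128 124 108 103 126 134 132
208 126 127 126 126 126 128 127 127 127 127 127 127 127 127 128 117 108  97 111 129 133
209 126 127 127 127 126 128 128 127 127 127 127 127 128 118 114 109 107 103 101 127 132
210  83 119 127 126 126 127 127 127 125 127 104 112 116 109 108 107 108 119 115 118 131
211  33 114 128 128 127 128 127 128 127 105  77  73  87 105 108 108 120 126 127 117 118
212 110 124 129 128 128 128 129 128 117  75  52  57  61  85 116 122 125 126 127 126 114
213 128 128 129 129 129 129 129 118 100  60  42  49  56  60  90 120 125 125 126 127 124
214 128 128 129 130 129 118 114 109  81  49  42  43  53  55  64 100 122 127 126 128 128
215 127 127 128 128 118 110 108  97  61  42  41  41  45  57  57  68 101 124 127 127 129
216 128 127 117 114 109 108 108  78  49  41  42  42  43  47  59  55  77 120 129 128 129
217 118 114 109 109 1
[... 3007 characters left out ...]

229 123 122 123 122 123  90  37   2   3   6   7  12  17  19  22  22  25  14  11  12  12  10  10  12
230 123 123 123 123 123 117  61  12   4   0   3   7   8  14  17  20  21  15  11  12  12  12   9   9
231 123 123 123 123 123 124 111  57  10   2   3   1   2   7   9  18  16  13   8  10   9  11   8  23
232 123 124 124 123 123 124 123 110  57  10   1   2   5   2   6   9   8  11  12  12   8  18  68  98
233 123 125 124 124 124 123 123 123  77  26   4   6   3   3   6   8  10  12  11   9  24  93 110 119
234 123 124 125 123 122 122 122 123 114  65  19   5   1   3   9  11  10  10  17  69 100 119 121 121
235 123 123 122 123 121 121 121 123 124 113  57   9   3   6  11   9  10  44  94 112 120 121 121 121
```

Paddle reads ≈0.9 rad; push once more, with a firmer grip.

Call:
drive_tool --steps '[{"x":0,"y":0,"z":-25,"ax":0,"ay":0,"az":0,"gripper":5},{"x":0,"y":0,"z":-30,"ax":0,"ay":0,"az":0,"gripper":5},{"x":0,"y":0,"z":-30,"ax":0,"ay":0,"az":0,"gripper":5},{"x":0,"y":0,"z":-30,"ax":0,"ay":0,"az":0,"gripper":5},{"x":0,"y":0,"z":-15,"ax":0,"ay":0,"az":0,"gripper":5},{"x":-12,"y":0,"z":0,"ax":0,"ay":0,"az":0,"gripper":5},{"x":-12,"y":0,"z":0,"ax":0,"ay":0,"az":0,"gripper":5},{"x":-12,"y":0,"z":0,"ax":0,"ay":0,"az":0,"gripper":5},{"x":-8,"y":0,"z":0,"ax":0,"ay":0,"az":0,"gripper":5},{"x":-5,"y":0,"z":0,"ax":0,"ay":0,"az":0,"gripper":5},{"x":0,"y":0,"z":0,"ax":0,"ay":0,"az":0,"gripper":5},{"x":0,"y":0,"z":0,"ax":0,"ay":0,"az":0,"gripper":5}]' --newtons 120

```text
time_s: 33.67
tcp_pos: [475.4, 2.5, 202.3]
orientation: [1.0, 0.001, 0.0, 0.0]
ft_force: [0.7, -0.6, -1.7]
grip_width: 14.5
grasp_force: 117.6
```

Call:
drive_tool --steps '[{"x":-3,"y":0,"z":0,"ax":0,"ay":0,"az":0,"gripper":5},{"x":0,"y":0,"z":0,"ax":0,"ay":0,"az":0,"gripper":5}]'

```text
time_s: 33.92
tcp_pos: [472.9, 2.5, 202.7]
orientation: [1.0, 0.001, 0.001, 0.0]
ft_force: [1.1, 0.8, 0.3]
grip_width: 13.9
grasp_force: 117.9
```

Call:
drive_tool --steps '[{"x":-3,"y":0,"z":0,"ax":0,"ay":0,"az":0,"gripper":5},{"x":0,"y":0,"z":0,"ax":0,"ay":0,"az":0,"gripper":5},{"x":0,"y":0,"z":0,"ax":0,"ay":0,"az":0,"gripper":5}]'

```text
time_s: 34.3
tcp_pos: [469.4, 2.5, 202.9]
orientation: [1.0, 0.001, 0.001, 0.0]
ft_force: [0.6, 0.1, 2.8]
grip_width: 13.8
grasp_force: 118.4
```

Call:
drive_tool --steps '[{"x":-3,"y":0,"z":0,"ax":0,"ay":0,"az":0,"gripper":5},{"x":0,"y":0,"z":0,"ax":0,"ay":0,"az":0,"gripper":5},{"x":0,"y":0,"z":0,"ax":0,"ay":0,"az":0,"gripper":5}]'

```text
time_s: 34.67
tcp_pos: [465.7, 2.6, 202.6]
orientation: [1.0, 0.001, -0.0, -0.0]
ft_force: [-2.2, -1.0, 5.5]
grip_width: 14.2
grasp_force: 118.8
```

```bash
cat > r.py <<'E'
from m import *
o=readout.observe();p=o['tcp_pos'];q=o['orientation'];print(p.round(1),o['ft_force'].round(1),o['ft_torque'].round(2))
y=2*np.arctan2(q[1],q[0]);g=p+[0,0,17];d=np.array([np.cos(y),np.sin(y),0])
for k,z in((60,0),(220,0),(220,-60),(220,-120)):print('pred',k,z,proj('scene',g+k*d+[0,0,z]).round(1))
gr=cv2.cvtColor(snap('scene'),cv2.COLOR_RGB2GRAY)
u,v=proj('scene',g+220*d).astype(int)
for r in range(v-8,v+34):print(r,u-8,' '.join('%3d'%x for x in gr[r,u-8:u+18]))
E
python3 r.py
```

```text
[465.7   2.6 202.6] [-2.2 -1.   5.5] [ 0.02 -1.09  0.01]
pred 60 0 [262.3 157.9]
pred 220 0 [210.4 189. ]
pred 220 -60 [212.8 202.5]
pred 220 -120 [215.  214.8]
180 202 131 131 133 125  73  47  47  47  56  67  70  72  76  77  77  71  79  87  95  93  88  79  65  49  41  90
181 202 132 132 134 133  77  46  48  46  52  66  71  71  71  76  80  85  92  93  89  81  68  51  53  65  59  68
182 202 132 132 132 132  84  50  47  46  48  65  70  70  72  85  93  95  90  83  72  57  55  67  71  76  74  62
183 202 132 132 131 131  97  58  47  47  45  53  65  86  90  95  93  86  75  61  57  57  68  76  77  77  77  75
184 202 131 130 131 132 100  58  46  47  48  82  87  96  94  88  77  65  49  51  69  73  76  77  78  77  78  78
185 202 130 130 131 119 117  88  59  60  78  96  94  89  82  68  53  51  64  70  77  78  77  77  77  78  78  77
186 202 132 129 129 115  94 109  93  95  96  92  82  71  56  49  60  65  71  75  77  76  77  77  77  77  77  77
187 202 130 129 129 127  77  91  88  92  86  74  60  49  42  47  65  71  70  71  76  78  77  77  78  77  77  77
188 202 130 130 131 132  94  65  55  66  63
[... 3064 characters left out ...]
 129 108 102 114 130 134 134
216 202 129 129 130 129 129  91  52  42  43  43  39  38  53  50  63 102 110 125 130 129 122  98 105 114 119 120
217 202 129 129 129 129 129  77  43  41  42  42  42  42  46  60  57  82 118 129 129 129 128 121 117 112 115 114
218 202 129 129 130 131 107  60  41  43  43  41  43  41  42  47  37  77 121 130 130 130 129 128 127 116 109 110
219 202 129 130 131 103  65  45  43  43  41  43  44  43  44  35  27  93 125 130 130 129 129 127 128 126  91  94
220 202 130 129 102  57  39  41  42  41  41  43  43  43  42  31  34  99 126 128 129 129 129 127 100  91  73  70
221 202 102  79  50  32  39  40  41  42  42  42  42  44  38  26  66 102 125 129 129 129 130 102  75  68  68  66
```

The rod's end has ridden up onto the paddle's end (upward force), so lift off straight, go back behind and push lower down.

Call:
drive_tool --steps '[{"x":0,"y":0,"z":15,"ax":0,"ay":0,"az":0,"gripper":5},{"x":0,"y":0,"z":25,"ax":0,"ay":0,"az":0,"gripper":5},{"x":15,"y":0,"z":20,"ax":0,"ay":0,"az":0,"gripper":5},{"x":20,"y":0,"z":0,"ax":0,"ay":0,"az":0,"gripper":5},{"x":20,"y":0,"z":0,"ax":0,"ay":0,"az":0,"gripper":5},{"x":0,"y":0,"z":0,"ax":0,"ay":0,"az":0,"gripper":5},{"x":0,"y":0,"z":0,"ax":0,"ay":0,"az":0,"gripper":5}]'

```text
time_s: 35.6
tcp_pos: [519.6, 2.6, 261.6]
orientation: [1.0, 0.001, -0.002, 0.0]
ft_force: [-0.3, 0.2, -0.8]
grip_width: 14.5
grasp_force: 117.9
```

```bash
python3 r.py; python3 - <<'E'
from m import *
g=cv2.cvtColor(snap('scene'),cv2.COLOR_RGB2GRAY)
for r in range(209,223):print(r,' '.join('%3d'%v for v in g[r,200:221]))
E
```

```text
[519.6   2.6 261.6] [-0.3  0.2 -0.8] [0.02 0.03 0.01]
pred 60 0 [244.6 152.9]
pred 220 0 [188.1 185.8]
pred 220 -60 [191.7 200.4]
pred 220 -120 [195.  213.6]
177 180 132 132 131 131 132 133 132 132 133 134 134 131 130 131 131 131 130 119 100 101  98  91  83  72  60  47
178 180 132 132 131 131 132 132 130 131 131 133 133 131 130 129 130 116 106 101 100  94  86  76  63  48  66  77
179 180 130 131 132 131 130 130 131 131 131 132 131 132 131 113 106 100  98  94  89  79  67  52  69 106 116  97
180 180 130 133 130 130 130 131 132 131 132 133 133 108 112 101  98  95  91  81  70  55  69 105 117 128 132 125
181 180 133 131 130 131 130 132 131 131 133 133 119  96 100  98  92  83  72  59  45  65 110 128 131 133 133 133
182 180 133 132 131 131 133 132 131 131 119 107 101 101  94  86  76  62  48  67 104 117 128 130 132 132 131 131
183 180 133 133 131 130 133 131 115 108 100 100  95  89  80  66  51  70 108 121 129 131 130 131 131 131 131 131
184 180 133 132 131 130 133 123 100 101  97  91  82  70  56  70 107 117 130 131 132 131 131 131 130 130 131 131
185 180 133 132 131 131 133 110  91  94  85  7
[... 4293 characters left out ...]
 127 128 129 129 129 128 129 115  69  44  42  43  46  57  57  65 100 125 128 129 128
216 128 128 128 129 129 129 129  89  50  42  43  42  43  47  58  56  68 118 129 129 129
217 128 129 129 129 130 119 115  69  43  41  41  41  42  42  42  38  37  86 123 130 130
218 130 128 129 119 116 111  92  56  42  42  42  42  43  43  29  29  23  85 123 129 129
219 129 128 119 110 110  87  56  44  42  41  41  42  42  43  31  25  22 108 127 129 128
220 120 116 111 109  87  48  38  41  41  42  42  41  43  35  28  22  34 117 129 129 128
221 114 109  86  65  41  31  37  41  40  42  42  43  41  32  26  23  68 107 125 128 128
222  92  70  43  18  15  37  41  41  42  42  41  42  41  31  23  24  55  99 123 128 129
```

Call:
drive_tool --steps '[{"x":0,"y":0,"z":-25,"ax":0,"ay":0,"az":0,"gripper":5},{"x":0,"y":0,"z":-25,"ax":0,"ay":0,"az":0,"gripper":5},{"x":0,"y":0,"z":-20,"ax":0,"ay":0,"az":0,"gripper":5},{"x":-10,"y":0,"z":0,"ax":0,"ay":0,"az":0,"gripper":5},{"x":-12,"y":0,"z":0,"ax":0,"ay":0,"az":0,"gripper":5},{"x":-12,"y":0,"z":0,"ax":0,"ay":0,"az":0,"gripper":5},{"x":-7,"y":0,"z":0,"ax":0,"ay":0,"az":0,"gripper":5},{"x":0,"y":0,"z":0,"ax":0,"ay":0,"az":0,"gripper":5},{"x":0,"y":0,"z":0,"ax":0,"ay":0,"az":0,"gripper":5}]'

```text
time_s: 36.83
tcp_pos: [480.5, 2.6, 192.5]
orientation: [1.0, 0.001, 0.0, 0.0]
ft_force: [0.5, 0.5, -2.3]
grip_width: 14.2
grasp_force: 117.9
```

Call:
drive_tool --steps '[{"x":-4,"y":0,"z":0,"ax":0,"ay":0,"az":0,"gripper":5},{"x":0,"y":0,"z":0,"ax":0,"ay":0,"az":0,"gripper":5},{"x":0,"y":0,"z":0,"ax":0,"ay":0,"az":0,"gripper":5}]'

```text
time_s: 37.2
tcp_pos: [477.0, 2.5, 192.8]
orientation: [1.0, 0.001, 0.001, 0.0]
ft_force: [2.2, -0.6, 1.5]
grip_width: 13.9
grasp_force: 118.1
```

Call:
drive_tool --steps '[{"x":-3,"y":0,"z":0,"ax":0,"ay":0,"az":0,"gripper":5},{"x":0,"y":0,"z":0,"ax":0,"ay":0,"az":0,"gripper":5},{"x":0,"y":0,"z":0,"ax":0,"ay":0,"az":0,"gripper":5}]'

```text
time_s: 37.58
tcp_pos: [474.3, 2.5, 193.1]
orientation: [1.0, 0.001, 0.002, 0.0]
ft_force: [3.0, -0.1, 3.5]
grip_width: 14.0
grasp_force: 118.5
```

```bash
python3 r.py | head -5;python3 - <<'E'
from m import *
for i in range(4): 
    g=cv2.cvtColor(snap('scene'),cv2.COLOR_RGB2GRAY); o=readout.observe(); print(o['ft_force'].round(1),o['ft_torque'].round(2))
for r in range(209,223):print(r,' '.join('%3d'%v for v in g[r,200:221]))
E
```

```text
[474.3   2.5 193.1] [ 3.  -0.1  3.5] [-0.04 -1.68 -0.04]
pred 60 0 [259.6 161.9]
pred 220 0 [207.9 193. ]
pred 220 -60 [210.4 206.2]
pred 220 -120 [212.6 218.3]
[ 2.8 -0.3  3.4] [ 0.06 -1.81 -0.  ]
[2.7 0.5 2.6] [ 0.02 -1.89 -0.01]
[2.9 1.1 3.6] [ 0.04 -1.92  0.02]
[ 3.5 -0.6  3.6] [-0.02 -2.04 -0.03]
209 128 129 129 128 128 129 129 107  59  37  35  72 121 131 131 130 128 114 110 129 135
210  84 121 129 129 128 129 130 110  61  36  35  49 119 130 130 128 130 126 119 120 132
211  34 116 128 129 129 129 130 124  70  36  36  34  92 124 130 130 130 131 128 111 114
212 112 126 130 130 130 130 130 130  72  36  34  32  56  95 123 129 128 128 120 110 101
213 129 130 130 131 131 130 130 130  81  42  34  32  45  58  91 122 117 113 109 109 106
214 128 129 131 132 131 130 130 130  83  44  35  32  41  53  61  83 104 108 109 109 120
215 129 129 130 131 130 130 129 115  69  40  36  33  31  39  38  41  85 106 109 121 129
216 129 129 129 129 129 130 129  91  52  38  35  32  29  28  31  31  49 113 125 129 131
217 130 130 129 130 131 131 130  77  42  39  35  35  28  26  29  32  28  92 125 131 131
218 131 130 130 130 131 131 107  61  43  38  33  30  27  27  36  38  29  70 121 131 131
219 130 129 129 130 130 103  66  45  40  41  28  26  27  36  42  35  25 104 128 131 130
220 131 130 131 131 103  58  39  41  40  42  31  25  36  43  42  30  35 118 131 130 130
221 131 130 103  77  50  31  41  42  42  43  40  40  41  43  39  26  67 108 126 129 129
222 102  84  53  22  15  37  42  42  42  42  42  43  43  42  32  27  55 100 125 128 129
```

Call:
drive_tool --steps '[{"x":-4,"y":0,"z":0,"ax":0,"ay":0,"az":0,"gripper":5},{"x":-4,"y":0,"z":0,"ax":0,"ay":0,"az":0,"gripper":5},{"x":0,"y":0,"z":0,"ax":0,"ay":0,"az":0,"gripper":5},{"x":0,"y":0,"z":0,"ax":0,"ay":0,"az":0,"gripper":5}]'

```text
time_s: 38.33
tcp_pos: [464.3, 2.5, 191.9]
orientation: [1.0, 0.001, -0.001, 0.0]
ft_force: [1.4, -0.3, 3.3]
grip_width: 14.2
grasp_force: 118.5
```

```bash
python3 r.py | head -5;python3 - <<'E'
from m import *
g=cv2.cvtColor(snap('scene'),cv2.COLOR_RGB2GRAY)
for r in range(209,223):print(r,' '.join('%3d'%v for v in g[r,200:221]))
E
```

```text
[464.3   2.5 191.9] [ 1.4 -0.3  3.3] [-0.02 -1.32 -0.04]
pred 60 0 [262.7 160.3]
pred 220 0 [211.3 191.2]
pred 220 -60 [213.6 204.5]
pred 220 -120 [215.8 216.6]
209 128 128 128 128 129 129 129 129 129 107  60  37  35  72 121 129 128 114 110 129 134
210  84 121 129 129 129 128 130 129 128 113  64  38  35  72 121 129 129 125 118 121 131
211  35 116 129 129 128 129 129 129 128 100  55  38  35  72 121 130 129 130 118 106 115
212 111 126 131 130 130 130 130 129 128  86  48  38  33  58 119 129 128 117 111 108 101
213 129 129 131 131 131 130 130 131 116  69  43  37  35  40  89 121 117 108 108 108 107
214 129 130 130 130 131 131 130 129  93  53  41  38  34  30  46  85 105 108 107 109 121
215 128 128 129 130 130 130 130 116  69  45  41  38  37  31  30  43  84 105 109 121 128
216 129 129 130 130 130 129 129  92  53  43  42  32  26  26  50  50  65 102 122 129 131
217 130 129 129 129 129 130 129  77  43  42  42  30  25  38  46  60  57  82 122 130 131
218 131 129 129 130 131 131 107  61  42  42  43  38  38  41  44  47  37  67 120 130 130
219 130 130 129 130 131 103  65  45  41  42  42  42  42  44  44  35  25 104 127 130 130
220 130 131 130 131 103  59  40  41  41  42  43  42  43  43  42  29  34 116 130 128 128
221 131 130 102  79  50  33  41  42  41  42  42  42  43  43  37  25  67 107 126 129 129
222 102  84  53  20  14  39  42  41  41  41  43  43  42  43  31  23  56 100 125 129 101
```

The paddle no longer yields (the end merely slides up on it), so it is at its stop. Lift and return to the stand.

Call:
drive_tool --steps '[{"x":3,"y":0,"z":15,"ax":0,"ay":0,"az":0,"gripper":5},{"x":0,"y":0,"z":25,"ax":0,"ay":0,"az":0,"gripper":5},{"x":0,"y":0,"z":30,"ax":0,"ay":0,"az":0,"gripper":5},{"x":0,"y":0,"z":30,"ax":0,"ay":0,"az":0,"gripper":5},{"x":0,"y":0,"z":30,"ax":0,"ay":0,"az":0,"gripper":5},{"x":0,"y":0,"z":10,"ax":0,"ay":0,"az":0,"gripper":5},{"x":0,"y":0,"z":0,"ax":0,"ay":0,"az":0,"gripper":5}]'

```text
time_s: 39.3
tcp_pos: [466.8, 2.6, 331.1]
orientation: [1.0, 0.001, -0.002, 0.0]
ft_force: [0.7, -0.0, -2.7]
grip_width: 13.9
grasp_force: 117.7
```

Call:
drive_tool --steps '[{"x":-5,"y":-20,"z":0,"ax":0,"ay":0,"az":0,"gripper":5},{"x":-8,"y":-30,"z":0,"ax":0,"ay":0,"az":0,"gripper":5},{"x":-10,"y":-35,"z":0,"ax":0,"ay":0,"az":0,"gripper":5},{"x":-10,"y":-35,"z":0,"ax":0,"ay":0,"az":0,"gripper":5},{"x":-10,"y":-35,"z":0,"ax":0,"ay":0,"az":0,"gripper":5},{"x":-10,"y":-35,"z":0,"ax":0,"ay":0,"az":2.5,"gripper":5},{"x":-10,"y":-35,"z":0,"ax":0,"ay":0,"az":2.5,"gripper":5},{"x":-10,"y":-30,"z":0,"ax":0,"ay":0,"az":0,"gripper":5},{"x":-9,"y":-20,"z":0,"ax":0,"ay":0,"az":0,"gripper":5},{"x":0,"y":0,"z":0,"ax":0,"ay":0,"az":0,"gripper":5},{"x":0,"y":0,"z":0,"ax":0,"ay":0,"az":0,"gripper":5}]'

```text
time_s: 40.67
tcp_pos: [385.8, -271.6, 331.1]
orientation: [0.999, 0.044, -0.001, -0.001]
ft_force: [-0.7, -0.0, -1.0]
grip_width: 14.2
grasp_force: 117.7
```

```bash
python3 r.py; python3 - <<'E'
from m import *
g=cv2.cvtColor(snap('scene'),cv2.COLOR_RGB2GRAY)
for r in range(209,220):print(r,' '.join('%3d'%v for v in g[r,200:221]))
t=cv2.cvtColor(snap('top'),cv2.COLOR_RGB2GRAY)
print('top')
for r in range(146,166):print(r,' '.join('%3d'%v for v in t[r,248:268]))
for th in(-.5,.3,.4,.5):
    print(th,[proj('top',[709-52*np.sin(th),y,62+52*np.cos(th)]).round(1).tolist() for y in(-12,18)])
E
python3 -c "
import cv2
t=cv2.imread('pics/top0.png',0)
print('top off')
for r in range(146,166):print(r,' '.join('%3d'%v for v in t[r,248:268]))"
```

```text
[ 385.8 -271.6  331.1] [-0.7 -0.  -1. ] [ 0.04  0.12 -0.02]
pred 60 0 [224.8  51.8]
pred 220 0 [176.3  78.9]
pred 220 -60 [180.1  96.8]
pred 220 -120 [183.6 113.2]
70 168 125 124 125 125 126 125 125 125 125 123 122 113 103  94  86  81  72  63  50  41  62  65 103 111 120 122
71 168 125 125 126 125 125 125 125 126 124 114 103  94  87  79  71  62  51  42  61  65 104 111 120 123 123 121
72 168 125 125 124 125 125 125 125 114 104  95  86  78  72  62  50  39  61  64 102 111 121 123 123 123 123 124
73 168 125 124 125 125 125 111 103  95  85  78  70  60  49  40  60  99 110 110 119 122 122 123 122 122 123 123
74 168 120 125 125 124 124  95  84  80  70  59  47  38  61  98 110 120 122 121 122 123 124 122 122 122 122 122
75 168 117 124 123 124 124  85  65  59  48  38  60  99 109 119 123 122 121 122 122 123 122 124 122 122 122 122
76 168 119 122 123 122 123  89  51  40  31  59 103 121 123 122 123 123 122 121 121 121 122 123 123 122 122 122
77 168 108 120 122 122 122  92  49  33  29  68 114 122 121 122 123 122 123 122 121 121 121 122 123 122 123 121
78 168  83 117 123 121 122 103  56  34  31  54 1
[... 7526 characters left out ...]
  31  22  22 124 153 156 159
158 156 158 160  89  24  30  31  30  38  37  36  37  38  26  29  21 112 155 160 157
159 158 156 167  96  19  27  26  27  24  25  33  28  30  30  32  21 116 155 158 157
160 156 157 160  96  26  29  21  32  26  31  22  26  27  30  20  26 110 150 161 159
161 158 158 165  90  27  27  28  29  31  28  30  32  27  24  31  21 113 154 157 158
162 159 155 163  87  23  29  19  22  22  19  20  19  12  18  17  13  75 142 159 158
163 158 157 158 122  72  57  67  64 101 103  99 102 103  99 101 132 136 151 161 157
164 159 158 156 153 144 142 142 143 149 149 149 150 150 150 148 155 159 156 155 154
165 157 154 156 159 154 159 161 154 161 159 159 159 157 160 157 157 157 158 158 156
```

```bash
python3 - <<'E'
from m import *
print('slot-plane pivot row', proj('top',[709,3,61]), proj('top',[709,3,62]))
for x0 in (705,709,713):
  P0=proj('top',[x0,3,60.5])[1]
  for th in(-.5,-.45,-.4,.35,.4,.45,.5):
    print(x0,th,'pivot',P0.round(2),'end-pivot',(proj('top',[x0-52*np.sin(th),3,62+52*np.cos(th)])[1]-P0).round(2))
for n,p in(('top',(257.3,153)),('top',(257.3,163))): print(onz(n,*p,60.5).round(1))
print(onz('top',257.5,160.5,109).round(1),onz('top',257.5,148.8,109).round(1))
E
```

```text
slot-plane pivot row [257.39758381 158.55597817] [257.39853756 158.48345657]
705 -0.5 pivot 159.6 end-pivot -9.95
705 -0.45 pivot 159.6 end-pivot -9.45
705 -0.4 pivot 159.6 end-pivot -8.92
705 0.35 pivot 159.6 end-pivot 0.9
705 0.4 pivot 159.6 end-pivot 1.61
705 0.45 pivot 159.6 end-pivot 2.31
705 0.5 pivot 159.6 end-pivot 3.0
709 -0.5 pivot 158.59 end-pivot -9.98
709 -0.45 pivot 158.59 end-pivot -9.48
709 -0.4 pivot 158.59 end-pivot -8.95
709 0.35 pivot 158.59 end-pivot 0.86
709 0.4 pivot 158.59 end-pivot 1.57
709 0.45 pivot 158.59 end-pivot 2.26
709 0.5 pivot 158.59 end-pivot 2.96
713 -0.5 pivot 157.59 end-pivot -10.0
713 -0.45 pivot 157.59 end-pivot -9.5
713 -0.4 pivot 157.59 end-pivot -8.98
713 0.35 pivot 157.59 end-pivot 0.82
713 0.4 pivot 157.59 end-pivot 1.53
713 0.45 pivot 157.59 end-pivot 2.22
713 0.5 pivot 157.59 end-pivot 2.92
[731.3   2.8  60.5]
[691.5   3.8  60.5]
[687.7   3.3 109. ] [732.8   2.2 109. ]
```

Call:
drive_tool --steps '[{"x":0,"y":0,"z":-20,"ax":0,"ay":3,"az":0,"gripper":5},{"x":0,"y":0,"z":-30,"ax":0,"ay":0,"az":0,"gripper":5},{"x":0,"y":0,"z":-30,"ax":0,"ay":0,"az":0,"gripper":5},{"x":0,"y":0,"z":-30,"ax":0,"ay":0,"az":0,"gripper":5},{"x":0,"y":0,"z":-30,"ax":0,"ay":0,"az":0,"gripper":5},{"x":0,"y":0,"z":-20,"ax":0,"ay":0,"az":0,"gripper":5},{"x":0,"y":0,"z":0,"ax":0,"ay":0,"az":0,"gripper":5},{"x":0,"y":0,"z":0,"ax":0,"ay":0,"az":0,"gripper":5}]'

```text
time_s: 41.82
tcp_pos: [386.7, -272.4, 172.4]
orientation: [0.999, 0.045, -0.026, -0.001]
ft_force: [0.3, 0.1, -1.6]
grip_width: 13.9
grasp_force: 117.7
```

```bash
python3 r.py | awk 'NR<6||(NR<12)||NR>28'; python3 - <<'E'
from h import *
# stand expected from post tips: rear mid, front mid
r=np.array([341.6,-271,0]);f=np.array([515.8,-257,0]);u=(f-r)/np.linalg.norm(f-r)
print('yaw',np.degrees(np.arctan2(u[1],u[0])),'target grip',r+45*u)
E
```

```text
[ 386.7 -272.4  172.4] [ 0.3  0.1 -1.6] [-0.01 -0.03  0.  ]
pred 60 0 [228.3  96.7]
pred 220 0 [185.3 123.1]
pred 220 -60 [188.4 137.4]
pred 220 -120 [191.2 150.6]
115 177 128 115  68  43  46  49  44  41  39  41  43  41  42  41  43  49  60  81  70  83  81  66  50  40  40  46
116 177 127 128 116  67  42  42  43  42  41  41  42  42  44  50  54  68  84  88  76  69  55  43  37  38  54  60
117 177 127 128 129 103  57  41  41  42  40  42  44  50  59  87  87  87  85  76  61  45  50  45  42  40  57 105
118 177 129 127 128 124  88  52  41  42  43  50  61  85  87  95  89  80  65  51  65 101 111  68  44  41  47 116
119 177 128 127 128 127 120  86  52  50  59  86  97  96  90  83  71  57  68  85 108 122 127  73  45  42  40 102
120 177 125 126 127 128 126 118 111 110  99  97  96  86  76  61  45  63 105 118 125 126 126  81  48  45  42  82
138 177 126 125 128 126 125 126 127 127 126  69  34  32  68 117 126 125 124 126 126 124 123 124 126 126  81  48
139 177 125 126 126 125 127 126 126 125 126  76  37  33  55 115 125 126 125 127 125 124 123 123 123 104  61  42
140 177 126 126 125 125 126 127 126 126 
[... 1241 characters left out ...]
27 119  96  73 103 123 125 125 124 124 124 124 125 126 125 126
152 177 125 126 127 127 126 125 125 124 126 127 128 127 123 117 125 126 125 126 125 126 125 124 125 107  99 119
153 177 125 125 125 126 126 126 126 127 126 126 128 128 129 127 128 128 128 127 126 125 125 125 116  96  68 101
154 177 125 125 125 126 125 126 129 129 128 126 128 129 129 127 128 128 128 126 125 126 116 113 108 103  64  61
155 177 125 126 126 127 127 127 128 127 127 127 127 128 129 128 126 126 125 126 125 116 108 107 107 118  79  48
156 177 127 126 127 128 128 127 127 127 126 126 126 127 128 128 125 126 126 125 117 108 105 106 107 122  95  55
yaw 4.594836898310362 target grip [ 386.45537456 -267.39509045    0.        ]
```

Call:
drive_tool --steps '[{"x":0,"y":4,"z":-12,"ax":0,"ay":0,"az":0,"gripper":5},{"x":0,"y":0,"z":-12,"ax":0,"ay":0,"az":0,"gripper":5},{"x":0,"y":0,"z":-8,"ax":0,"ay":0,"az":0,"gripper":5},{"x":0,"y":0,"z":-3,"ax":0,"ay":0,"az":0,"gripper":5},{"x":0,"y":0,"z":0,"ax":0,"ay":0,"az":0,"gripper":5},{"x":0,"y":0,"z":0,"ax":0,"ay":0,"az":0,"gripper":5}]'

```text
time_s: 42.62
tcp_pos: [386.4, -268.7, 137.5]
orientation: [0.999, 0.044, -0.026, -0.001]
ft_force: [-0.1, 0.1, -2.0]
grip_width: 14.1
grasp_force: 117.7
```

Call:
drive_tool --steps '[{"x":0,"y":0,"z":-1.5,"ax":0,"ay":0,"az":0,"gripper":5},{"x":0,"y":0,"z":0,"ax":0,"ay":0,"az":0,"gripper":5}]'

```text
time_s: 42.88
tcp_pos: [386.1, -268.5, 135.8]
orientation: [0.999, 0.044, -0.026, -0.001]
ft_force: [-0.2, 0.0, -2.5]
grip_width: 14.3
grasp_force: 117.7
```

Call:
drive_tool --steps '[{"x":0,"y":0,"z":-1.5,"ax":0,"ay":0,"az":0,"gripper":5},{"x":0,"y":0,"z":0,"ax":0,"ay":0,"az":0,"gripper":5}]'

```text
time_s: 43.12
tcp_pos: [386.2, -268.5, 134.3]
orientation: [0.999, 0.044, -0.026, -0.001]
ft_force: [0.2, -1.3, -1.5]
grip_width: 14.3
grasp_force: 117.8
```

Call:
drive_tool --steps '[{"x":0,"y":0,"z":-1.3,"ax":0,"ay":0,"az":0,"gripper":5},{"x":0,"y":0,"z":0,"ax":0,"ay":0,"az":0,"gripper":20},{"x":0,"y":0,"z":0,"ax":0,"ay":0,"az":0,"gripper":40},{"x":0,"y":0,"z":0,"ax":0,"ay":0,"az":0,"gripper":50},{"x":0,"y":0,"z":0,"ax":0,"ay":0,"az":0,"gripper":50},{"x":0,"y":0,"z":10,"ax":0,"ay":0,"az":0,"gripper":50},{"x":0,"y":0,"z":30,"ax":0,"ay":0,"az":0,"gripper":50},{"x":0,"y":0,"z":50,"ax":0,"ay":0,"az":0,"gripper":50},{"x":0,"y":0,"z":50,"ax":0,"ay":0,"az":0,"gripper":50},{"x":-20,"y":-50,"z":20,"ax":0,"ay":0,"az":0,"gripper":50},{"x":-20,"y":-50,"z":0,"ax":0,"ay":0,"az":0,"gripper":50},{"x":-20,"y":-50,"z":0,"ax":0,"ay":0,"az":0,"gripper":50}]'

```text
time_s: 44.62
tcp_pos: [325.6, -419.9, 294.3]
orientation: [0.999, 0.045, -0.025, -0.0]
ft_force: [0.6, 0.1, 0.4]
grip_width: 49.8
grasp_force: 0.0
```

Call:
drive_tool --steps '[{"x":-20,"y":-50,"z":0,"ax":0,"ay":0,"az":0,"gripper":50},{"x":-20,"y":-50,"z":0,"ax":0,"ay":0,"az":0,"gripper":50},{"x":0,"y":-20,"z":0,"ax":0,"ay":0,"az":0,"gripper":50},{"x":0,"y":0,"z":0,"ax":0,"ay":0,"az":0,"gripper":50}]'

```text
time_s: 45.12
tcp_pos: [285.7, -539.4, 292.8]
orientation: [0.999, 0.043, -0.026, -0.001]
ft_force: [0.9, 1.5, 0.5]
grip_width: 49.7
grasp_force: 0.0
```

```bash
python3 - <<'E'
from m import *
o=readout.observe();print(o['tcp_pos'].round(),o['time_s'])
s=snap('scene');t=snap('top')
# rod: dark handle in top view near predicted
g=np.array([386,-268.,150]);d=np.array([np.cos(.085),np.sin(.085),0])
for n,im in(('top',t),('scene',s)):
    gr=cv2.cvtColor(im,cv2.COLOR_RGB2GRAY)
    for k,z in((-100,0),(50,0),(220,0),(220,-120)): print(n,k,z,proj(n,g+k*d+[0,0,z]).round(1))
gr=cv2.cvtColor(s,cv2.COLOR_RGB2GRAY)
u,v=proj('scene',g+220*d).astype(int); print('bend',u-8)
for r in range(v-5,v+34,2):print(r,' '.join('%3d'%x for x in gr[r,u-8:u+16]))
u,v=proj('scene',g-100*d).astype(int); print('hback',u-12)
for r in range(v-8,v+10):print(r,' '.join('%3d'%x for x in gr[r,u-12:u+12]))
for n,im,roi in(('top',t,(215,180,320,260)),('scene',s,(225,140,330,235))):
    for c in blobs(im,(100,110,35),(130,255,255),roi,15):
        (x,y),r=cv2.minEnclosingCircle(c); print(n,round(x),round(y),round(r,1),onz(n,x,y,24).round(1))
c=max(blobs(t,(3,140,90),(18,255,255),(215,185,320,260),50),key=cv2.contourArea)
print('holder',np.array([onz('top',*p,11) for p in cv2.boxPoints(cv2.minAreaRect(c))]).round()[:,:2].tolist())
E
```

```text
[ 286. -539.  293.] 45.125
top -100 0 [343.3 269.9]
top 50 0 [336.6 225.8]
top 220 0 [329.4 178.1]
top 220 -120 [323.2 185.1]
scene -100 0 [268.3  83.3]
scene 50 0 [232.6 105.5]
scene 220 0 [188.2 133.2]
scene 220 -120 [193.7 159.3]
bend 180
128 125 124 124 124 125 126 125 124 125 124 125 125 107 106  98  88  80  68  50  51  45  42  42  75
130 127 125 125 124 124 124 124 125 124 110 103  98  89  79  64  46  62 104 123 127  73  44  45  48
132 126 127 126 127 126 124 111 102  98  81  74  60  56  64 107 123 124 125 124 123  91  54  43  43
134 125 124 126 126 127 125  81  70  58  54  99 112 122 125 125 125 124 125 124 123 104  61  44  42
136 127 127 126 125 124 126  90  45  31  36 113 125 125 124 124 124 124 123 122 124 125  72  44  43
138 126 125 126 126 126 126 117  63  31  31  83 118 125 124 125 123 122 122 124 125 125  81  48  43
140 125 125 125 125 126 126 126  85  44  33  56 116 125 125 125 124 125 124  99  79  60  41  38  38
142 127 127 127 126 126 124 125 103  54  31  31  97 121 125 125 125 124  79  44  37  36  37  36  37
144 127 127 126 125 126 127 126 126  76  37  32  69 117 12
[... 2600 characters left out ...]
 126 125  84  66  67  67  67  66  66
90   6   4   5   1   1   3   4   3  46  99 112 122 126 126 125 126  99  73  66  67  68  67  67  67
91   3   2   4   2   3   3  46  75 106 123 125 126 126 125 125  98  72  67  68  67  67  67  66  66
92   3   2   2   1   1  47 100 115 123 125 126 127 126 126 126  85  67  67  67  67  66  68  66  66
top 280 238 5.2 [404.5 -75.1  24. ]
top 244 237 5.2 [413.4  59.9  24. ]
top 280 224 5.1 [457.1 -78.9  24. ]
top 245 223 5.1 [466.2  56.3  24. ]
scene 288 203 6.7 [471.8  57.   24. ]
scene 302 195 6.8 [419.4  61.3  24. ]
scene 262 173 6.3 [463.  -78.7  24. ]
scene 277 165 6.2 [408.2 -74.7  24. ]
holder [[392.0, 90.0], [501.0, 82.0], [485.0, -109.0], [377.0, -98.0]]
```

The rod lies on both bars as predicted, all four caps are in their pockets in the shifted holder, and the switch is over. Hand in.

```bash
python3 -c "
from cell import ticket
print(ticket.close_job())"
```

```text
the job is handed in; nothing more can be done
None
```

I handed the job in: all four caps are in their own holder pockets, the switch is pushed over until it stopped yielding (camera estimate about 0.96 of 1.0), and the rod is back across both bars of its stand. The holder was knocked about 35 mm aside partway through, and the caps stayed in their pockets.

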